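Load a ribbon cassette into a label printer and lock it with the cam lever

TASK

Load the loose ribbon cassette into the open bay of the label printer: with its front end raised, hook the tongue at its rear end under the steel lip at the top of the bay, then lower the front end so that the cassette lies in the bay. Then turn the cam lever a quarter turn, all the way to its stop, so that it draws the cassette down tight against the bay floor; let go, and leave the label roll and the card box where they are.

Things in the scene. Friction and masses are not known exactly. Their poses are not given: they have to be found in the camera images.
- bay: Cassette bay sunk in the black deck of the grey label printer (fixed). The deck slopes 30 deg, low at the printer's front. Origin: centre of the bay floor. x up the slope to the rear, y level to the left, z square out of the slope. Floor z = 0, x -61 to 81, y -73 to 73 mm; deck around it at z = 14. Seated, the cassette's centre is at x = y = 0, its axes along the bay's, 3 mm play all round.
- lip (a point): Middle of the lower front edge of the steel lip over the rear end of the bay: at x = 66, z = 18 mm in the bay's frame. The lip is a plate 5 mm thick, |y| < 66 mm; the slot under it, 18 mm high above the bay floor, ends 15 mm behind this edge. Axes as the bay's.
- plunger_mid (a point): Point midway between the tops of two sprung brass plungers in the bay floor, at x = -50, y = +-40 mm in the bay's frame. They stand 4.5 mm out of the floor, so that a cassette laid in the bay rests with its front about 5 mm up (0.042 rad) until locked. Together they push with 4 N when out, 7 N when pressed flush.
- cassette_mid (a point): Centre, half-way up, of the loose ribbon cassette (0.45 kg, grey plastic; body 116 long in x, 140 wide in y, 34 mm thick, 70 mm tall with its handle). 35 mm above its flat underside. x towards its rear (tongue) end, y to its left, z out of its top.
- cassette_handle (a point): Centre of the cassette's bridge handle: a bar 72 mm long (cassette's y), 14 mm thick (x, the width to grip), 20 mm high, 25 mm above the cassette's centre and 60 mm above its underside. The rounded housings before and behind it (|x| 24 to 58 mm) are 34 mm high above the underside. Axes as the cassette's.
- cassette_tongue (a point): Middle of the tip of the flat tongue at the cassette's rear end: 78 mm behind the cassette's centre, 11 mm above the underside. The tongue is 100 mm wide, 6 mm thick and stands out 20 mm from the body's rear face (x = 58 mm). Axes as the cassette's.
- cassette_catch (a point): Middle of the front edge of the steel catch plate at the cassette's front end: 86 mm ahead of the cassette's centre, on its flat top 29 mm above the underside. The plate stands out 28 mm from the body; flat from y = -8 to 20 mm, then ramping down by 8.5 mm to y = -38 mm. The lever's nose presses on it. Axes as the cassette's.
- cassette_front (a point): Middle of the front lower edge of the cassette, 58 mm ahead of its centre, on the underside. Axes as the cassette's.
- lever (a joint): Angle of the cam lever, rad: 0 open, arm pointing down the slope to the printer's front; 1.571 locked at its stop, arm along the bay's -y. Turns anticlockwise seen from above, stays where left, starts at 0 to 0.3. Its nose, 48 mm long, is a quarter turn ahead of the arm; in the last 45 deg it rides up the catch plate's ramp and presses the cassette down. Above 0.7 it bars the way of a cassette.
- lever_axis (a point): Foot of the cam lever's axis on the deck: x = -118, y = 0, z = 14 mm in the bay's frame; the axis runs along the bay's z. The hub (radius 14 mm) and the flat arm (16 mm wide) have their top 26 mm above this point. Axes as the bay's.
- lever_knob (a point): Centre of the lever's upright round black knob, 24 mm in diameter, 34 mm tall, axis along the bay's z. It is 62 mm from the lever's axis, at x = -118 - 62 cos(lever), y = -62 sin(lever), z = 57 mm in the bay's frame; the arm's top is 17 mm below it. It takes 2 to 10 N along its arc to move; fixed to the arm, it turns with it.
- label_roll_mid (a point): Centre of a roll of white labels standing on end on the bench, 96 mm in diameter, 55 mm tall. Not part of the job.
- card_box_mid (a point): Centre of a small white box of blank cards with a clear lid, 94 x 64 x 52 mm. Not part of the job.

How it is judged:
By the outcome, as a careful person would: the job done as asked, in the order asked, and still so for the second after the job is handed in, with the robot touching nothing.
It also fails if it takes over 64 s, if anything falls off the work surface, if the arm or the gripper's body presses on something with over 40 N, if the wrist force passes 120 N, or if a joint passes its speed limit or range.

ROBOT

A 7-joint arm with a two-finger parallel gripper is mounted at the origin on the work surface. World frame = base frame: x ahead of the robot, y to its left, z up, the work surface at z = 0. Lengths are in m, angles in rad, forces in N, time in s.
With the tool pointing down it reaches from about 0.35 to 0.9 m from the base axis. Payload 8.1 kg.
Tool frame: the origin (TCP) lies at the very end of the fingers, on their centre line; the grasp point (between the pads) lies 19 mm behind it (arm.grasp_offset is the distance from the TCP to the grasp point, in m); z points along the fingers, y is the direction in which the jaws open and shut (so a half turn about z gives the same grasp; the last joint's range is limited). The gripper opens to 92 mm and grips with 3 to 60 N. Pads are 19 mm wide; open, the fingers measure 130 mm over their backs; the gripper's body (75 mm by 190 mm) begins 47 mm behind the grasp point.
Start: joints at [1.205, 0.434, 0.025, 1.573, -0.012, 1.134, -0.075], TCP at [0.162, -0.604, 0.227] pointing down, gripper open.
Joint ranges: [-2.62, 2.62], [-0.44, 2.09], [-1.27, 1.32], [0.08, 2.57], [-1.32, 4.46], [0.12, 2], [-2.74, 2.74]. Speed limits (rad/s): [2.22, 2.22, 3.01, 3.01, 3.14, 3.14, 3.14].

INTERFACE

Orientations are given as a rotation vector (axis times angle).
In Python, from cell import arm, eyes, workorder gives the robot as it stands.
- The arm moves only by the shell command python3 -m inch 'ROWS' [FORCE]. ROWS is JSON, a list that holds one entry, the list of rows, each a list of 5 numbers: the closure, from 0 (fully open) to 1 (shut), then the shift along the tool's x, y, z in mm, then the turn about the tool's z in degrees. A call has 1 to 12 rows; each row shifts and turns the pose as measured when the row begins, along the tool's axes as they then stand; what a row does not reach is not made up. A row lasts 1/10 s, in which the tool goes at most 50 mm and 8.59 degrees, less where a joint would pass 70% of its speed; a pose out of reach is approached as far as the arm can. A call with a gripper value outside its range is refused whole. The fingers move at their own pace and stop on an object; FORCE is the grip in N (left out, the last holds). Time passes only in rows, so rows that do not move let the fingers close. It gives the time, the measured TCP pose, the force and the opening at its end, in the units of the state.
- arm.observe(): the state, without advancing time (a new reading comes with each control period).
- eyes.get_image(name): name is "scene" or "top"; returns a dict with "frame" (420x560x3 uint8, blue, green, red), "intrinsics" (3x3 intrinsics, pixels), "rvec" (rotation vector, rad) and "tvec" (3), from world to camera coordinates, as OpenCV has them. Camera axes: x right, y down, z forward; pixel columns grow to the right and rows downward; lengths in m; the calibration is good to about 2 mm. A picture is of the moment at which its call begins. There is no depth.
- workorder.sign_off(): hands the job in, once; it reports no verdict.
The state is a dict: "clock": time; "joints": joint angles; "dq": joint speeds; "joint_efforts": joint torques, N m; "position": TCP position; "ee_rot": TCP orientation; "force": force on the tool from outside, world axes, zero at the start; "ft_torque": the same for the moment, N m; "width": opening from 0.0 (shut) to 1.0 (fully open).
Only numpy, scipy, OpenCV 4.12 (cv2) and the standard library are available. Lean on these libraries where they do the work, as an engineer would, in place of code of your own. Each camera call takes 0.05 s, during which the arm holds its last target.

## Working session

There is one attempt and no reset: what is moved stays moved. The work goes in short steps, Python scripts to look and compute and a shell command to move; the robot and the scene stay as the last step left them, time stands still between calls to the robot, and variables do not carry over. Pictures are saved under pics/ and viewed, and the job is handed in when it is done.

```bash
ls; mkdir -p pics
python3 - <<'E'
from cell import arm, eyes, workorder
import cv2
s=arm.observe();print(s, arm.grasp_offset)
for n in("scene","top"):
    d=eyes.get_image(n);cv2.imwrite(f"pics/{n}0.png",d["frame"]);print(n,d["intrinsics"],d["rvec"],d["tvec"])
E
```

```text
pics
{'clock': 0.0, 'joints': array([ 1.20540136,  0.43521868,  0.02494351,  1.57408286, -0.01158031,
        1.13399345, -0.07510025]), 'dq': array([-1.76188362e-03,  7.29303810e-04,  2.07375337e-04,  8.30725871e-04,
        1.10306535e-03,  3.34164572e-04, -1.55868117e-05]), 'joint_efforts': array([-1.94440017e-04, -6.67859387e+01,  9.85161178e-01, -3.14466977e+01,
       -6.04598341e-02,  4.30716283e-02,  1.51643935e-04]), 'position': array([ 0.16218748, -0.6030679 ,  0.22595281]), 'ee_rot': array([-3.11301337e+00, -4.11357398e-01,  5.47696625e-04]), 'force': array([-0.52974533, -0.32691761,  0.15179802]), 'ft_torque': array([ 0.0104665 ,  0.02771188, -0.00219788]), 'width': 0.9956057632191343} 0.0188
scene [[446.13579221   0.         282.74184834]
 [  0.         446.13579221 202.02094048]
 [  0.           0.           1.        ]] [ 2.36544206  1.19882465 -0.30271654] [-0.25801395 -0.34608905  1.54419018]
top [[508.723721     0.         275.09411049]
 [  0.         508.723721   208.95430521]
 [  0.           0.           1.        ]] [ 2.15239802 -2.06941447  0.21301631] [-0.07612996  0.55204404  1.28769392]
```

View pics/scene0.png

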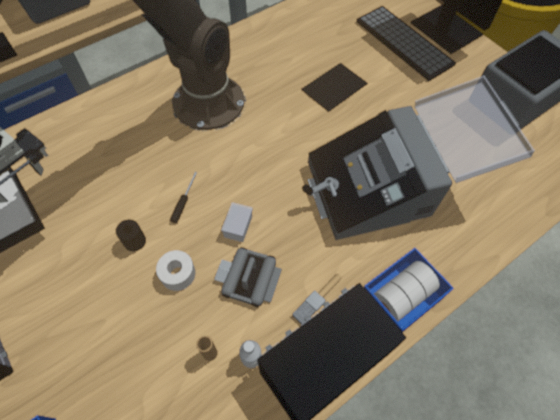

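View pics/top0.png

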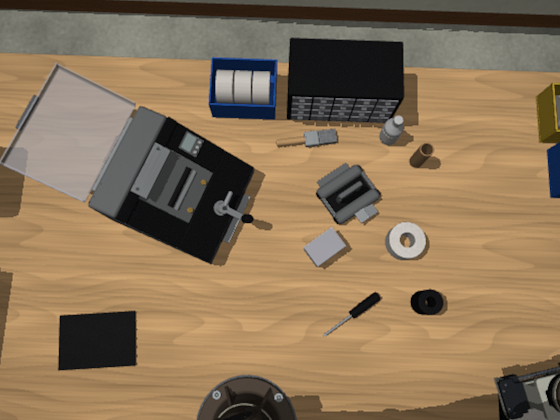

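The top view shows the printer at about (180,190), the cassette at (349,193) with its catch towards (367,213), the lever knob at (248,218), the label roll at (406,240) and the card box at (326,248). I'll zoom in next.

Run:
```python
import cv2,numpy as np
t=cv2.imread("pics/top0.png");s=cv2.imread("pics/scene0.png")
def z(i,x0,y0,w,h,k,n):
    cv2.imwrite(n,cv2.resize(i[y0:y0+h,x0:x0+w],None,fx=k,fy=k,interpolation=cv2.INTER_CUBIC))
z(t,90,100,190,170,4,"pics/tb.png")
z(t,300,150,140,120,5,"pics/tc.png")
z(s,290,100,170,145,4,"pics/sb.png")
z(s,200,190,100,120,5,"pics/sc.png")
```

```text
(no output)
```

View pics/tb.png

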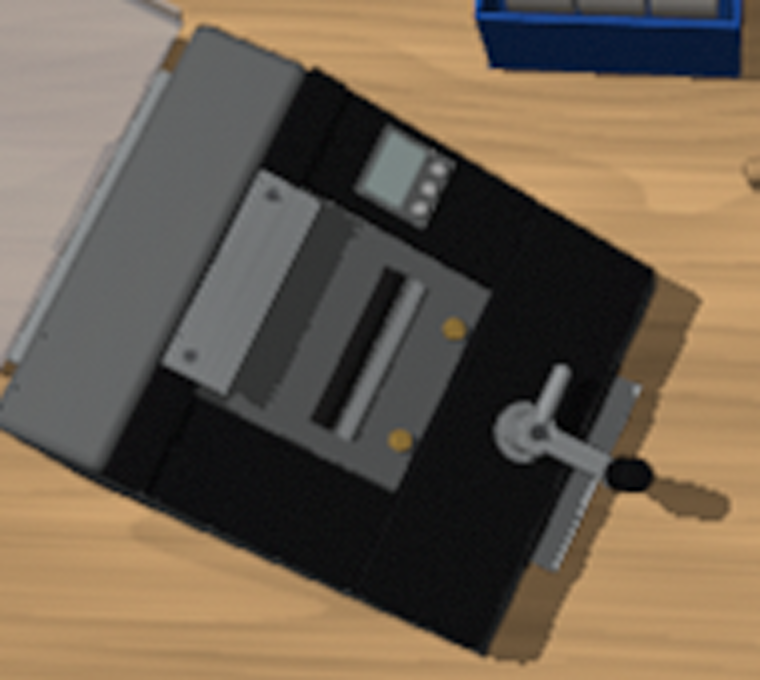

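View pics/tc.png

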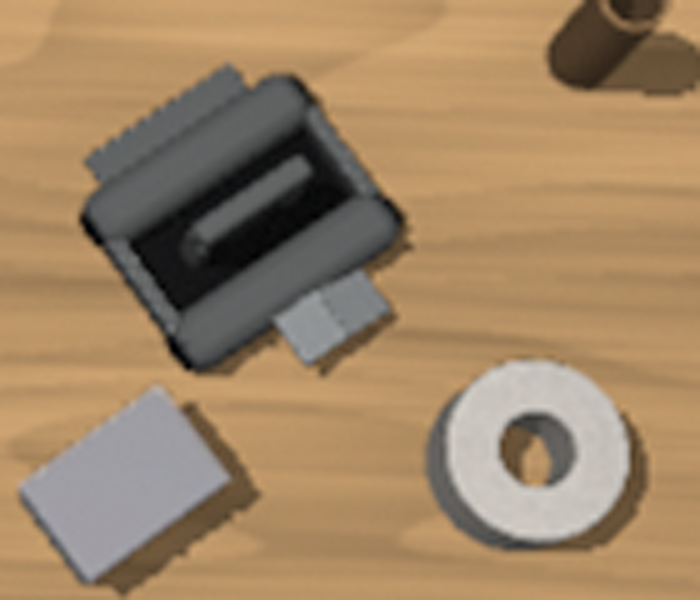

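View pics/sb.png

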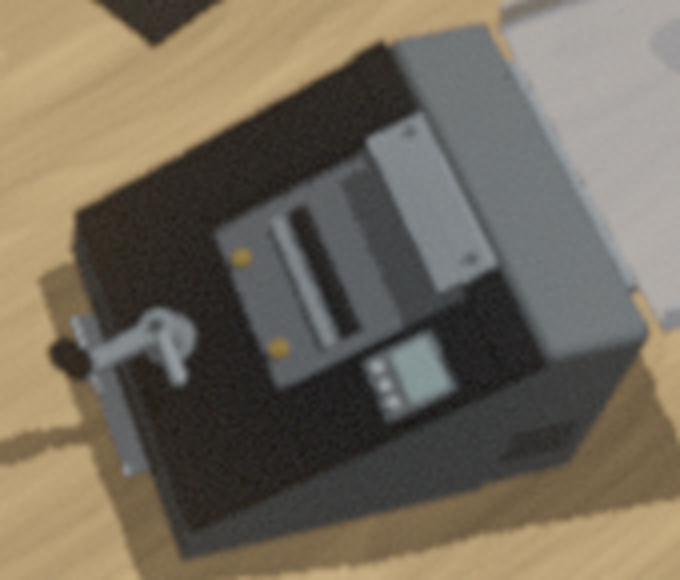

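View pics/sc.png

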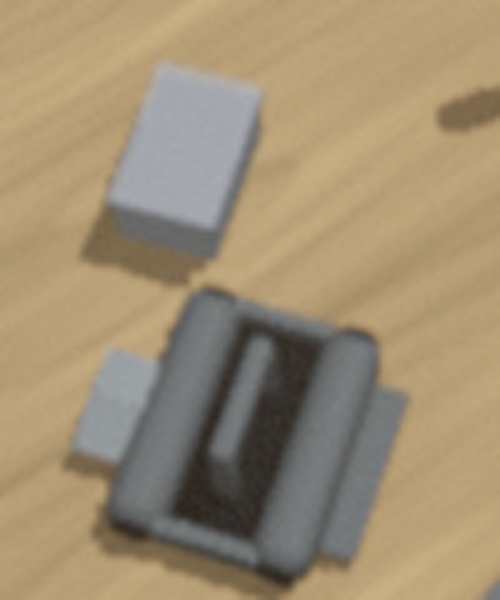

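```bash
cat > h.py <<'E'
import numpy as np,cv2
from scipy.spatial.transform import Rotation as R
from scipy.optimize import least_squares
K={'t':np.array([[508.723721,0,275.09411049],[0,508.723721,208.95430521],[0,0,1]]),'s':np.array([[446.13579221,0,282.74184834],[0,446.13579221,202.02094048],[0,0,1]])}
E={'t':(np.array([2.15239802,-2.06941447,.21301631]),np.array([-.07612996,.55204404,1.28769392])),'s':(np.array([2.36544206,1.19882465,-.30271654]),np.array([-.25801395,-.34608905,1.54419018]))}
def proj(c,p): return cv2.projectPoints(np.atleast_2d(np.asarray(p,float)),E[c][0],E[c][1],K[c],None)[0].reshape(-1,2)
def P(c): return K[c]@np.c_[R.from_rotvec(E[c][0]).as_matrix(),E[c][1]]
def tri(t,s):
    X=cv2.triangulatePoints(P('t'),P('s'),np.array(t,float).reshape(2,1),np.array(s,float).reshape(2,1));return (X[:3]/X[3]).ravel()
def ray(c,uv,z):
    Rm=R.from_rotvec(E[c][0]).as_matrix();o=-Rm.T@E[c][1];d=Rm.T@np.linalg.inv(K[c])@[uv[0],uv[1],1];return o+d*(z-o[2])/d[2]
E
cat > m.py <<'E'
from h import *
T=lambda x,y,k,a,b:((x+.5)/k-.5+a,(y+.5)/k-.5+b)
tb=lambda x,y:T(x,y,4,90,100); sb=lambda x,y:T(x,y,4,290,100)
tc=lambda x,y:T(x,y,5,300,150); sc=lambda x,y:T(x,y,5,200,190)
bay=[((-50,-40,4.5),tb(453,328),sb(279,348)),((-50,40,4.5),tb(400,440),sb(242,257)),
((66,-66,23),tb(322,205),sb(437,293)),((66,66,23),tb(228,393),sb(367,142)),
((-118,0,40),tb(540,432),sb(156,325)),
((-61,-73,14),tb(491,290),sb(281,390)),((-61,73,14),tb(396,491),sb(216,233))]
cas=[((0,36,35),tc(190,238),sc(265,338)),((0,-36,35),tc(306,162),sc(222,460)),
((78,50,-21),tc(88,160),sc(406,395)),((78,-50,-21),tc(234,66),sc(350,560)),
((-86,20,-6),tc(311,362),sc(115,350)),((-86,-38,-14.5),tc(392,308),sc(75,452))]
def fit(L,n,flat):
    M=np.array([l[0] for l in L])/1000;W=np.array([tri(l[1],l[2]) for l in L])
    for l,w in zip(L,W): print(n,l[0],w.round(4))
    # point fit: yaw + position, tilt known
    tilt=0 if flat else -np.pi/6
    def Rm(y): return (R.from_euler('z',y)*R.from_euler('y',tilt)).as_matrix()
    u,vv,o=None,None,None
    def f(p):
        X=M@Rm(p[0]).T+p[1:]
        return np.r_[(proj('t',X)-[l[1] for l in L]).ravel(),(proj('s',X)-[l[2] for l in L]).ravel()]
    d=W[3]-W[2];y0=np.arctan2(d[1],d[0])-np.pi/2 if not flat else np.arctan2(*(W[0]-W[1])[[1,0]])-np.pi/2
    r=least_squares(f,np.r_[y0,W.mean(0)])
    print(n,'yaw',r.x[0],np.degrees(r.x[0]),'pos',r.x[1:].round(4),'rms',np.sqrt((r.fun**2).mean()));print(r.fun.reshape(2,-1,2).round(1).tolist())
    a,_=R.align_vectors(W-W.mean(0),M-M.mean(0));print('free fit',a.as_matrix().round(3).tolist())
    return r.x
b=fit(bay,'bay',False);c=fit(cas,'cas',True)
np.savez('p.npz',b=b,c=c)
E
python3 m.py
```

```text
bay (-50, -40, 4.5) [0.6086 0.1342 0.11  ]
bay (-50, 40, 4.5) [0.5343 0.1632 0.1101]
bay (66, -66, 23) [0.6648 0.2086 0.1818]
bay (66, 66, 23) [0.5443 0.2552 0.1843]
bay (-118, 0, 40) [0.543  0.075  0.1108]
bay (-61, -73, 14) [0.635  0.1118 0.1103]
bay (-61, 73, 14) [0.5031 0.1652 0.1025]
bay yaw 1.1983715101680468 68.6616298213479 pos [0.5887 0.1914 0.129 ] rms 0.9317331195216527
[[[-0.3, -0.4], [-0.5, -0.5], [-0.9, -1.2], [-1.6, -0.1], [-1.4, -0.5], [0.5, -0.4], [-0.2, 0.5]], [[-0.4, 0.7], [-0.7, 0.7], [0.1, 0.4], [-0.5, 0.2], [-0.2, 1.2], [-1.6, 0.6], [-2.4, -1.9]]]
free fit [[0.312, -0.929, -0.198], [0.807, 0.37, -0.461], [0.502, -0.016, 0.865]]
cas (0, 36, 35) [ 0.5914 -0.2178  0.0645]
cas (0, -36, 35) [ 0.6348 -0.2767  0.0689]
cas (78, 50, -21) [ 0.6456 -0.1657  0.0152]
cas (78, -50, -21) [ 0.7027 -0.2451  0.0159]
cas (-86, 20, -6) [ 0.5348 -0.2847  0.0319]
cas (-86, -38, -14.5) [ 0.5679 -0.3312  0.0208]
cas yaw 0.636685065139898 36.47936711152805 pos [ 0.6133 -0.2492  0.034 ] rms 0.9218640354013381
[[[1.0, -0.6], [-0.1, -0.3], [-1.6, -0.4], [-1.5, -1.1], [-1.5, 0.6], [-1.0, 0.1]], [[-0.9, 0.0], [-1.4, 0.4], [0.3, -0.0], [0.4, 0.9], [-1.8, -0.0], [-1.2, -0.1]]]
free fit [[0.803, -0.596, -0.011], [0.596, 0.803, 0.024], [-0.006, -0.026, 1.0]]
```

```bash
cat > g.py <<'E'
# usage: g.py x y z yaw : tool-frame shift still to go
import sys,numpy as np
from h import R
from cell import arm
s=arm.observe();Rm=R.from_rotvec(s['ee_rot']).as_matrix()
print('t',round(s['clock'],2),'pos',s['position'].round(4),'F',s['force'].round(1),'T',s['ft_torque'].round(2),'w',round(s['width'],3),'yaw',np.degrees(np.arctan2(Rm[1,0],Rm[0,0])).round(2),'zax',Rm[:,2].round(3),'q',s['joints'].round(2))
if len(sys.argv)>3:
    g=np.array(list(map(float,sys.argv[1:4])));print('tool shift mm',(Rm.T@(g-s['position'])*1000).round(1))
    if len(sys.argv)>4:
        d=float(sys.argv[4])-np.degrees(np.arctan2(Rm[1,0],Rm[0,0]));print('turn deg',-((d+180)%360-180))
E
python3 -m inch '[[[0,44,-18,0,0],[0,44,-18,0,0],[0,44,-18,0,0],[0,44,-18,0,0],[0,44,-18,0,0],[0,44,-18,0,0],[0,44,-18,0,0],[0,44,-18,0,0],[0,44,-18,0,0],[0,44,-18,0,0],[0,44,-18,0,0],[0,44,-18,0,0]]]'
python3 g.py 0.6133 -0.2492 0.13 36.5
```

```text
clock: 1.3
position: [0.6242, -0.2531, 0.2192]
ee_rot: [-3.114, -0.383, 0.016]
force: [-0.3, -0.7, 0.1]
width: 0.996
t 1.3 pos [ 0.6242 -0.2531  0.2192] F [-0.3 -0.7  0.1] T [ 0.01 -0.03 -0.04] w 0.996 yaw 14.01 zax [-0.011  0.002 -1.   ] q [ 0.38  0.53 -0.11  1.43  0.06  1.19 -1.07]
tool shift mm [-8.7 -6.  89.3]
turn deg -22.488580378633458
```

```bash
python3 -m inch '[[[0,-5,-3,20,-7.5],[0,-2,-2,20,-7.5],[0,0,0,20,-7.5],[0,0,0,0,0]]]'
python3 g.py 0.6133 -0.2492 0.041 36.5
python3 - <<'E'
from cell import eyes
import cv2
for n in("scene","top"):
    d=eyes.get_image(n)["frame"];cv2.imwrite(f"pics/{n}1.png",d)
a=cv2.imread("pics/top1.png")[140:260,290:430];b=cv2.imread("pics/scene1.png")[180:320,190:300]
cv2.imwrite("pics/a1.png",cv2.resize(a,None,fx=4,fy=4));cv2.imwrite("pics/b1.png",cv2.resize(b,None,fx=4,fy=4))
E
```

```text
clock: 1.7
position: [0.6223, -0.238, 0.1551]
ee_rot: [-2.959, -1.022, 0.01]
force: [0.1, -0.5, -0.8]
width: 0.999
t 1.7 pos [ 0.6223 -0.238   0.1551] F [ 0.1 -0.5 -0.8] T [-0.03 -0.    0.05] w 0.999 yaw 38.1 zax [-0.01   0.008 -1.   ] q [ 0.42  0.58 -0.21  1.52  0.13  1.07 -0.72]
tool shift mm [-13.7   4.7 114. ]
turn deg 1.6045192262953378
```

View pics/a1.png

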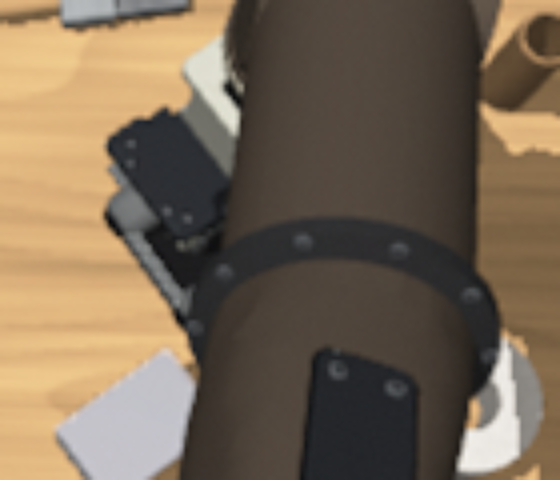

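View pics/b1.png

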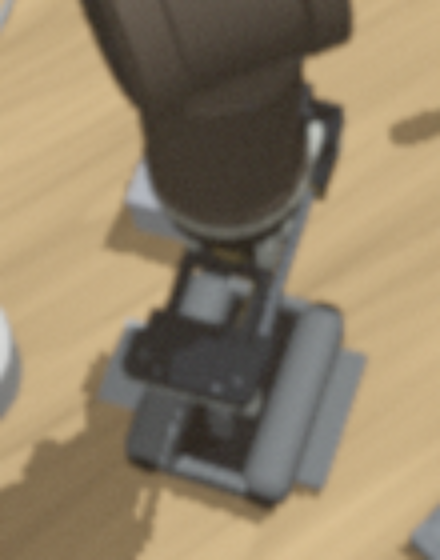

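```bash
python3 -m inch '[[[0,-7,3,10,1.5],[0,-5,2,5,0],[0,0,0,0,0],[0,0,0,0,0]]]'
python3 g.py 0.6133 -0.2492 0.041 36.5
```

```text
clock: 2.2
position: [0.6178, -0.253, 0.1453]
ee_rot: [-2.988, -0.957, -0.001]
force: [0.4, 0.3, -0.1]
width: 1.002
t 2.2 pos [ 0.6178 -0.253   0.1453] F [ 0.4  0.3 -0.1] T [ 0.02 -0.02  0.  ] w 1.002 yaw 35.51 zax [-0.001  0.005 -1.   ] q [ 0.44  0.58 -0.2   1.54  0.12  1.03 -0.74]
tool shift mm [ -1.6  -5.2 104.3]
turn deg -0.9945255292478805
```

```bash
python3 -m inch '[[[0,-1.5,-5,20,-1],[0,0,0,20,0],[0,0,0,15,0],[0,0,0,0,0],[0,0,0,0,0]]]'
python3 g.py 0.6133 -0.2492 0.041 36.5
```

```text
clock: 2.7
position: [0.6155, -0.2504, 0.0916]
ee_rot: [-2.983, -0.98, -0.007]
force: [1.2, 1.2, 0.5]
width: 1.003
t 2.7 pos [ 0.6155 -0.2504  0.0916] F [1.2 1.2 0.5] T [-0.03 -0.08 -0.  ] w 1.003 yaw 36.39 zax [ 0.004  0.003 -1.   ] q [ 0.44  0.63 -0.2   1.6   0.14  0.92 -0.75]
tool shift mm [-1.3 -2.3 50.6]
turn deg -0.11230561957637519
```

```bash
python3 -m inch '[[[0,-1.5,-2,20,0],[0,0,-1,15,0],[0,0,0,12,0],[0,0,0,3,0],[0,0,0,0,0]]]'
python3 g.py 0.6133 -0.2492 0.041 36.5
python3 - <<'E'
from cell import eyes
import cv2
d=eyes.get_image("scene")["frame"];cv2.imwrite(f"pics/scene2.png",d)
cv2.imwrite("pics/b2.png",cv2.resize(d[180:320,190:300],None,fx=4,fy=4,interpolation=2))
E
```

```text
clock: 3.2
position: [0.6156, -0.2495, 0.043]
ee_rot: [2.983, 0.98, 0.014]
force: [0.5, -0.0, 0.3]
width: 1.005
t 3.2 pos [ 0.6156 -0.2495  0.043 ] F [ 0.5 -0.   0.3] T [-0.   -0.05  0.01] w 1.005 yaw 36.36 zax [ 0.009  0.001 -1.   ] q [ 0.43  0.69 -0.19  1.64  0.16  0.82 -0.76]
tool shift mm [-1.7 -1.6  2. ]
turn deg -0.13778822807873325
```

View pics/b2.png

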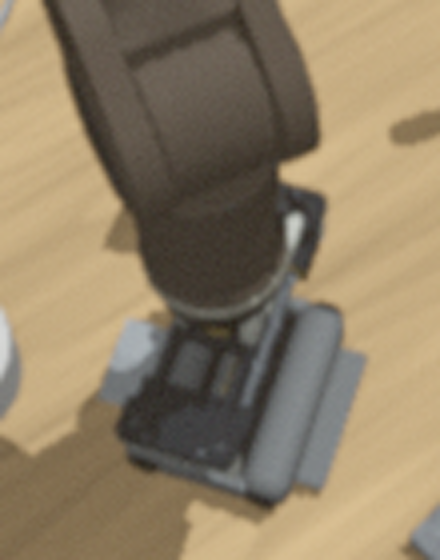

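```bash
python3 -m inch '[[[0,-2,-1,1,0],[0.3,0,0,0,0],[1,0,0,0,0],[1,0,0,0,0],[1,0,0,0,0],[1,0,0,0,0],[1,0,0,0,0]]]' 20
python3 g.py 0.6133 -0.2492 0.041 36.5
```

```text
clock: 3.95
position: [0.6141, -0.2501, 0.0439]
ee_rot: [2.982, 0.979, 0.017]
force: [-0.3, 0.9, 0.4]
width: 0.783
t 3.95 pos [ 0.6141 -0.2501  0.0439] F [-0.3  0.9  0.4] T [0.03 0.03 0.  ] w 0.783 yaw 36.35 zax [ 0.011  0.001 -1.   ] q [ 0.43  0.68 -0.19  1.65  0.16  0.82 -0.76]
tool shift mm [-0.2 -1.2  2.9]
turn deg -0.14563089240556337
```

```bash
python3 -m inch '[[[1,0,0,-10,0],[1,0,0,-20,0],[1,0,0,-30,0],[1,0,0,-30,0],[1,0,0,-30,0],[1,0,0,-30,0],[1,0,0,-30,0],[1,0,0,-20,0],[1,0,0,-10,0],[1,0,0,0,0]]]'
python3 g.py 0.6133 -0.2492 0.041 36.5
python3 - <<'E'
from cell import eyes
import cv2
for n in("scene","top"):
    d=eyes.get_image(n)["frame"];cv2.imwrite(f"pics/{n}3.png",d)
E
sed -i 's/^((-61,-73,14).*$/]/; s/^((-118,0,40),tb(540,432),sb(156,325)),/((-118,0,40),tb(540,432),sb(156,325))/' m.py; python3 m.py | grep -A1 yaw
```

```text
clock: 4.95
position: [0.6079, -0.2492, 0.2631]
ee_rot: [-2.983, -0.98, -0.006]
force: [-0.7, -0.8, -4.0]
width: 0.779
t 4.95 pos [ 0.6079 -0.2492  0.2631] F [-0.7 -0.8 -4. ] T [-0.02 -0.05  0.01] w 0.779 yaw 36.39 zax [ 0.003  0.003 -1.   ] q [ 0.45  0.48 -0.21  1.42  0.1   1.25 -0.71]
tool shift mm [  3.4   3.4 222.1]
turn deg -0.10601060404411555
bay yaw 1.1943269673692944 68.42989458891937 pos [0.5879 0.19   0.131 ] rms 0.6603428601070841
[[[0.1, -0.2], [-0.2, -0.2], [-0.5, -1.2], [-1.3, -0.1], [-1.1, -0.2]], [[-1.0, 0.3], [-1.1, 0.2], [-0.3, 0.1], [-0.8, -0.2], [-0.7, 0.7]]]
--
cas yaw 0.636685065139898 36.47936711152805 pos [ 0.6133 -0.2492  0.034 ] rms 0.9218640354013381
[[[1.0, -0.6], [-0.1, -0.3], [-1.6, -0.4], [-1.5, -1.1], [-1.5, 0.6], [-1.0, 0.1]], [[-0.9, 0.0], [-1.4, 0.4], [0.3, -0.0], [0.4, 0.9], [-1.8, -0.0], [-1.2, -0.1]]]
```

View pics/scene3.png

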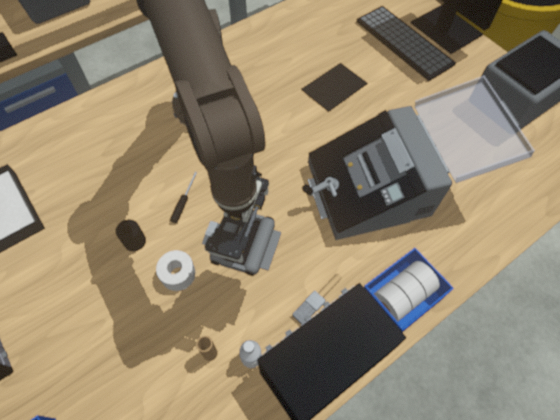

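View pics/top3.png

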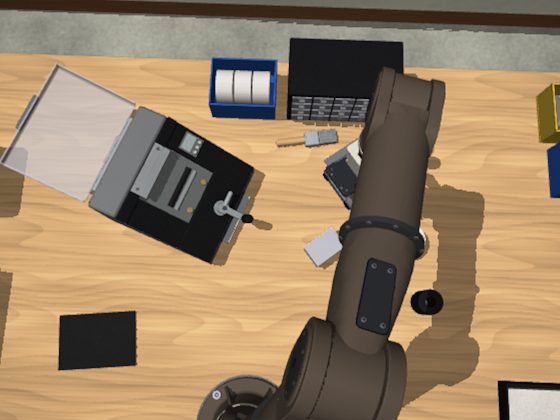

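```bash
python3 g.py 0.550 0.09 0.25 68.5
```

```text
t 5.05 pos [ 0.6071 -0.2489  0.2609] F [-0.4 -0.3 -4.3] T [ 0.01 -0.02  0.01] w 0.779 yaw 36.4 zax [ 0.     0.004 -1.   ] q [ 0.45  0.48 -0.21  1.42  0.1   1.25 -0.71]
tool shift mm [ 155.2 -306.6   12.3]
turn deg -32.10030230899727
```

```bash
python3 -m inch '[[[1,6,-12,0,0],[1,12,-24,0,0],[1,17,-33,0,0],[1,17,-33,0,0],[1,17,-33,0,0],[1,17,-33,0,0],[1,17,-33,0,0],[1,17,-33,0,0],[1,12,-24,0,0],[1,8,-15,0,0],[1,4,-6,0,0],[1,0,0,0,0]]]'
python3 -m inch '[[[1,0,0,0,-4],[1,0,0,0,-6],[1,0,0,0,-6],[1,0,0,0,-6],[1,0,0,0,-6],[1,0,0,0,-4],[1,0,0,0,0],[1,0,0,0,0]]]'
python3 g.py 0.550 0.09 0.25 68.5
```

```text
clock: 6.25
position: [0.5411, 0.0828, 0.246]
ee_rot: [-2.965, -0.986, 0.039]
force: [-0.4, 0.1, -3.6]
width: 0.781
clock: 7.05
position: [0.5402, 0.0714, 0.2413]
ee_rot: [-2.567, -1.771, 0.044]
force: [0.6, -0.1, -4.5]
width: 0.783
t 7.05 pos [0.5402 0.0714 0.2413] F [ 0.6 -0.1 -4.5] T [-0.03 -0.17 -0.01] w 0.783 yaw 69.2 zax [-0.036  0.002 -0.999] q [ 0.11  0.36 -0.45  1.69  0.15  1.17 -0.74]
tool shift mm [20.8  2.2 -9. ]
turn deg 0.7033039519621411
```

```bash
python3 -m inch '[[[1,0,0,0,0],[1,0,0,0,0],[1,0,0,0,0]]]'
python3 g.py 0.561 0.121 0.236 68.5
python3 - <<'E'
from cell import eyes
import cv2
for n in("scene","top"):
    d=eyes.get_image(n)["frame"];cv2.imwrite(f"pics/{n}4.png",d)
a=cv2.imread("pics/top4.png")[90:270,90:300];b=cv2.imread("pics/scene4.png")[90:260,250:460]
cv2.imwrite("pics/a4.png",cv2.resize(a,None,fx=3.5,fy=3.5,interpolation=2)[:600]);cv2.imwrite("pics/b4.png",cv2.resize(b,None,fx=3.5,fy=3.5,interpolation=2)[:600])
E
```

```text
clock: 7.35
position: [0.5402, 0.0701, 0.2409]
ee_rot: [-2.573, -1.764, 0.046]
force: [-0.1, -0.0, -4.8]
width: 0.785
t 7.35 pos [0.5402 0.0701 0.2409] F [-0.1 -0.  -4.8] T [-0.06 -0.15  0.06] w 0.785 yaw 68.89 zax [-0.037  0.002 -0.999] q [ 0.11  0.36 -0.44  1.69  0.15  1.17 -0.74]
tool shift mm [55.   1.2  4.2]
turn deg 0.38902448338990325
```

View pics/b4.png

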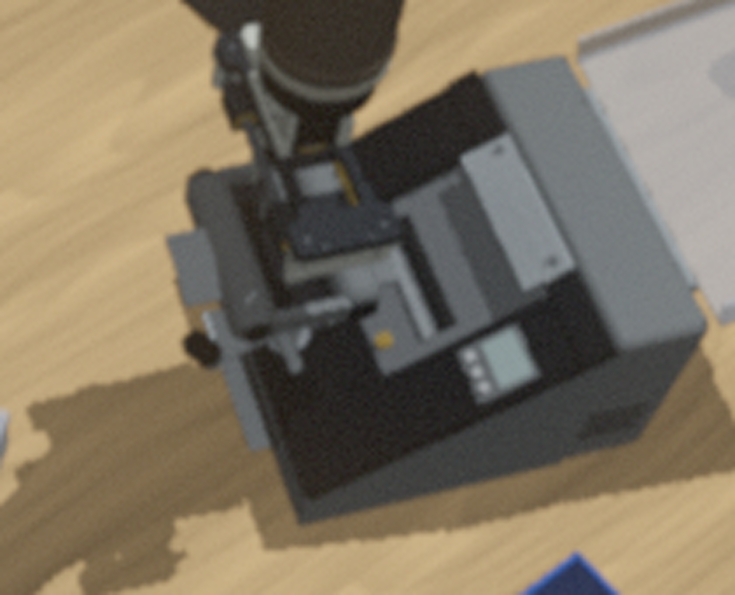

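View pics/a4.png

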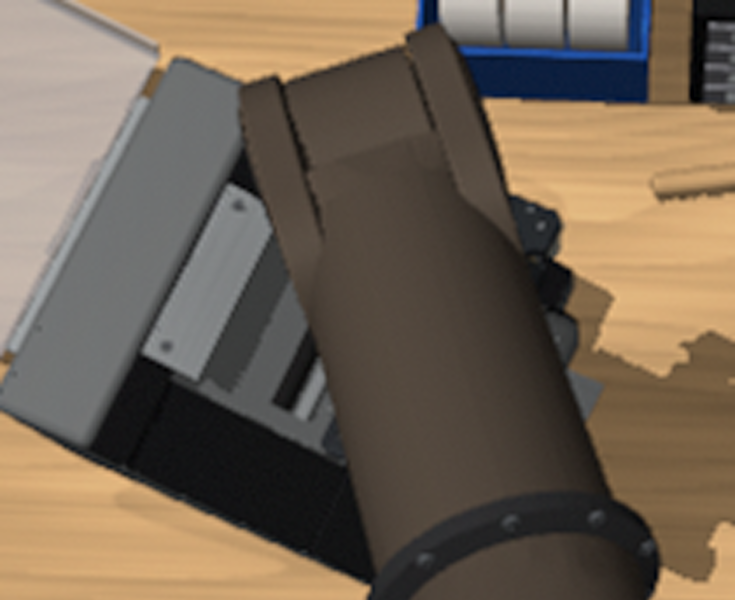

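```bash
cat > ov.py <<'E'
# overlay predicted cassette points given TCP pose + pitch(deg, front raised) ; args: img cam pitch x0 y0 w h k out
import sys
from h import *
from cell import arm
img,cam,pitch,x0,y0,w,h,k,out=sys.argv[1:];x0,y0,w,h=map(int,(x0,y0,w,h));k=float(k)
s=arm.observe();Rt=R.from_rotvec(s['ee_rot']).as_matrix()
# cassette axes: x=tool x, y=-tool y, z=-tool z ; pitch about cassette y
C=Rt@np.diag([1,-1,-1.])@R.from_euler('y',float(pitch),degrees=True).as_matrix()
piv=s['position']-Rt[:,2]*0.016
pts=np.array([(78,50,-21),(78,-50,-21),(-86,20,-6),(-86,-38,-14.5),(-86,-8,-6),(58,70,-35),(58,-70,-35),(-58,70,-35),(-58,-70,-35),(0,36,35),(0,-36,35),(58,-70,-10),(-58,-70,-10)])/1000-[0,0,.025]
X=pts@C.T+piv
f=cv2.imread(img)[y0:y0+h,x0:x0+w];f=cv2.resize(f,None,fx=k,fy=k,interpolation=2)
for i,(u,v) in enumerate(proj(cam,X)):
    q=(int((u-x0+.5)*k),int((v-y0+.5)*k));cv2.circle(f,q,3,(0,0,255),1);cv2.putText(f,str(i),q,0,.4,(0,255,255),1)
cv2.imwrite(out,f)
E
python3 ov.py pics/scene4.png scene 0 1 1 1 1 1 x 2>/dev/null; python3 ov.py pics/scene4.png s 0 250 90 210 170 3.5 pics/o4.png
```

```text
(no output)
```

View pics/o4.png

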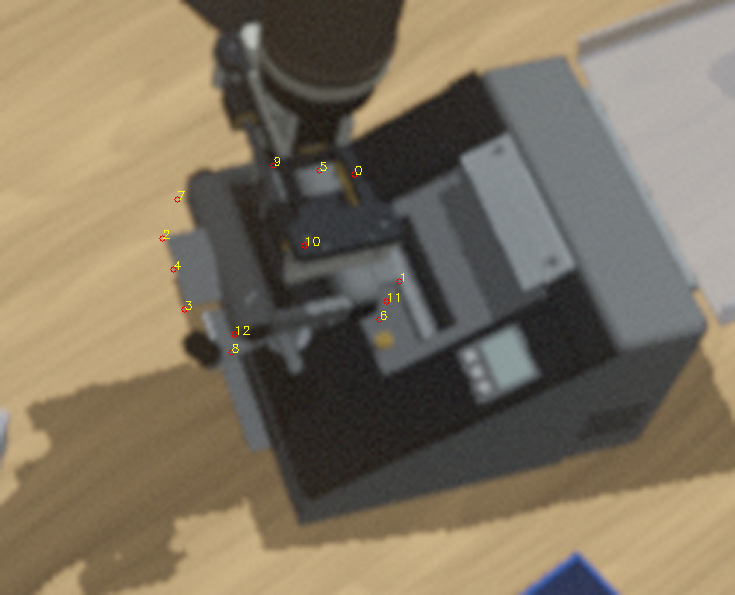

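```bash
python3 ov.py pics/scene4.png s 6 270 110 110 100 7 pics/o5.png;python3 ov.py pics/scene4.png s 12 270 110 110 100 7 pics/o6.png
```

```text
(no output)
```

View pics/o5.png

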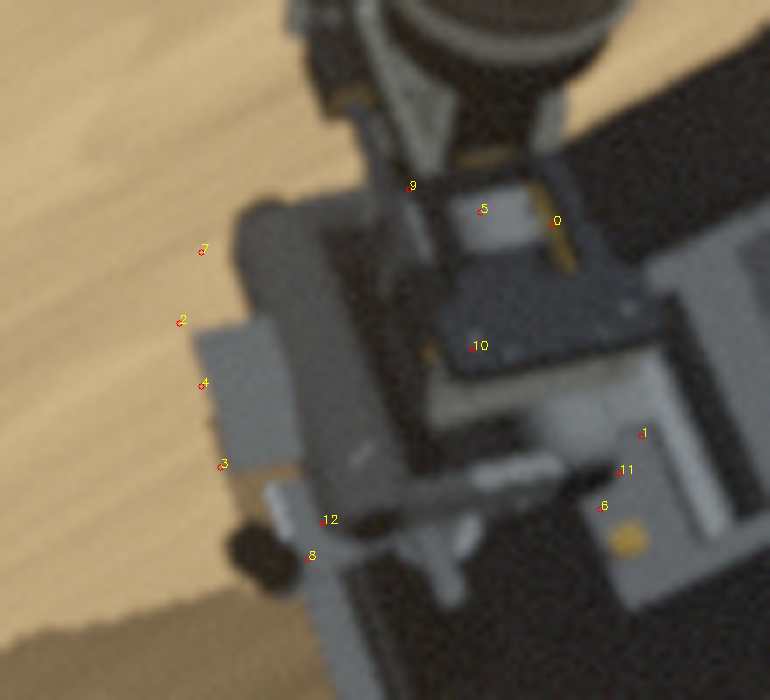

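View pics/o6.png

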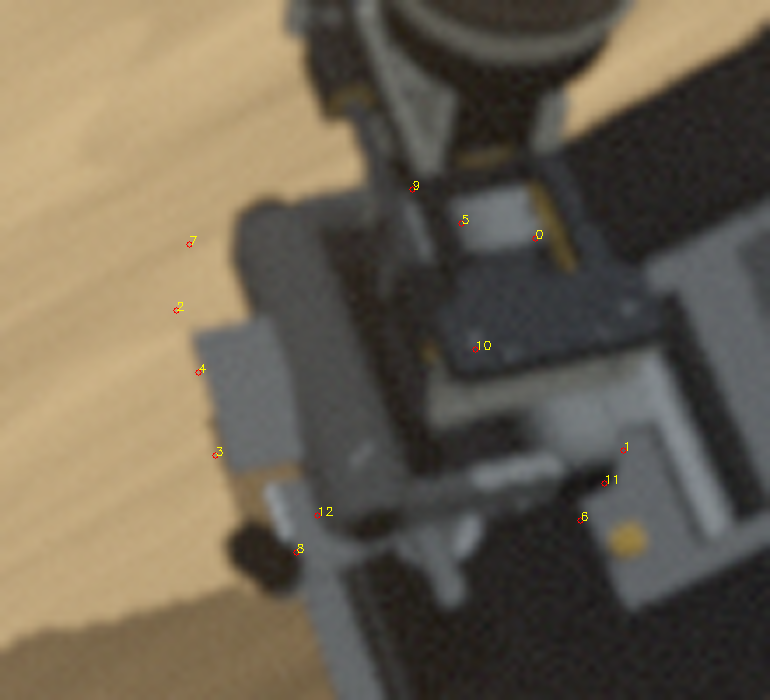

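```bash
python3 -m inch '[[[1,10,0,4,0.4],[1,15,0,6,0],[1,15,0,6,0],[1,8,0,4,0],[1,0,0,0,0],[1,0,0,0,0]]]'
python3 g.py 0.5839 0.1765 0.2062 68.5
```

```text
clock: 8.05
position: [0.5583, 0.1217, 0.2177]
ee_rot: [-2.575, -1.758, 0.046]
force: [1.0, 0.2, -4.4]
width: 0.785
t 8.05 pos [0.5583 0.1217 0.2177] F [ 1.   0.2 -4.4] T [-0.05 -0.14  0.02] w 0.785 yaw 68.64 zax [-0.037  0.003 -0.999] q [ 0.02  0.42 -0.45  1.66  0.18  1.14 -0.84]
tool shift mm [60.5  4.3 10.7]
turn deg 0.14369764185099143
```

```bash
python3 -m inch '[[[1,8,2,3,0],[1,10,2,3,0],[1,10,0,2,0],[1,6,0,1,0],[1,0,0,0,0],[1,0,0,0,0]]]'
python3 g.py 0.5839 0.1765 0.2062 68.5
python3 - <<'E'
from cell import eyes
import cv2
for n in("scene","top"):
    d=eyes.get_image(n)["frame"];cv2.imwrite(f"pics/{n}7.png",d)
E
python3 ov.py pics/scene7.png s 3 290 100 140 120 5.5 pics/o7.png;python3 ov.py pics/top7.png t 3 100 110 140 120 5 pics/p7.png
```

```text
clock: 8.65
position: [0.5758, 0.1539, 0.2075]
ee_rot: [-2.577, -1.756, 0.046]
force: [-0.0, 0.6, -4.7]
width: 0.784
t 8.65 pos [0.5758 0.1539 0.2075] F [-0.   0.6 -4.7] T [-0.07 -0.14 -0.  ] w 0.784 yaw 68.57 zax [-0.037  0.002 -0.999] q [-0.04  0.47 -0.44  1.61  0.19  1.14 -0.9 ]
tool shift mm [24.  -0.7  1.1]
turn deg 0.07296365064385668
```

View pics/o7.png

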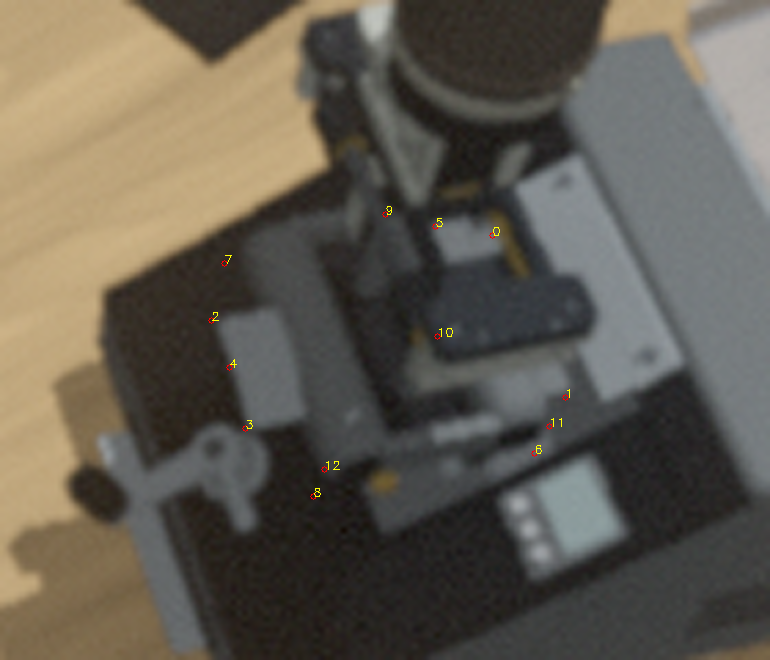

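View pics/p7.png

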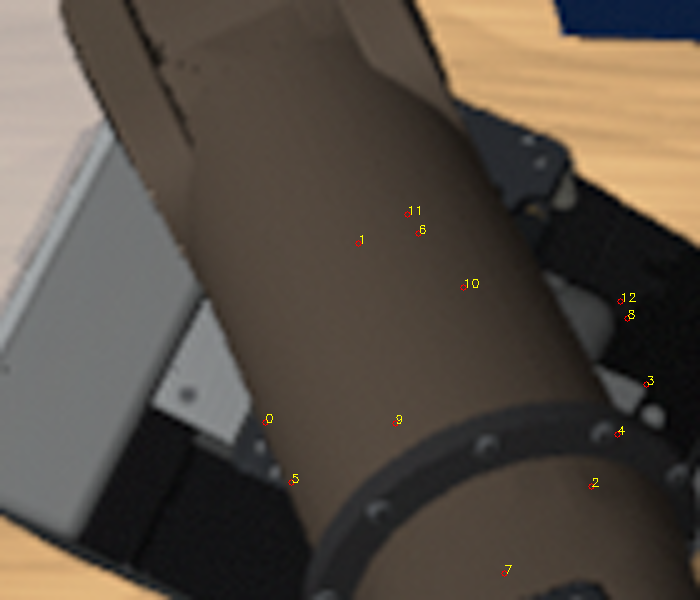

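```bash
python3 -m inch '[[[1,6,0,1,0],[1,6,0,0,0],[1,4,0,0,0],[1,0,0,0,0]]]'
python3 g.py 0.5839 0.1765 0.2062 68.5
python3 - <<'E'
from cell import eyes
import cv2
for n in("scene",):
    d=eyes.get_image(n)["frame"];cv2.imwrite(f"pics/{n}8.png",d)
E
python3 ov.py pics/scene8.png s 3 290 100 140 120 5.5 pics/o8.png
```

```text
clock: 9.15
position: [0.5822, 0.1691, 0.2068]
ee_rot: [-2.578, -1.755, 0.045]
force: [-0.0, 0.3, -3.6]
width: 0.782
t 9.15 pos [0.5822 0.1691 0.2068] F [-0.   0.3 -3.6] T [-0.12 -0.11  0.04] w 0.782 yaw 68.48 zax [-0.036  0.002 -0.999] q [-0.06  0.48 -0.44  1.59  0.2   1.15 -0.92]
tool shift mm [ 7.6 -1.1  0.5]
turn deg -0.015758988826235054
```

View pics/o8.png

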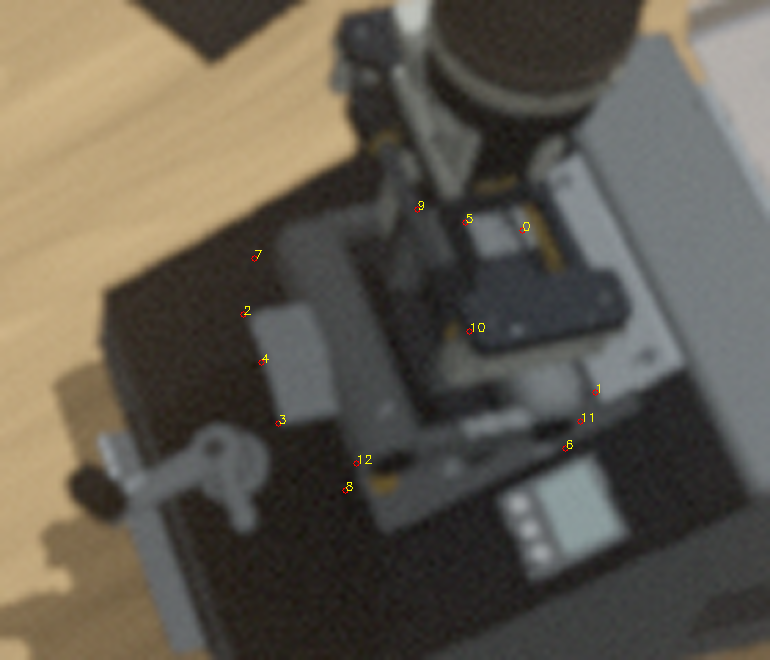

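```bash
python3 -m inch '[[[1,4,-1,0,0],[1,4,0,0,0],[1,1,0,0,0],[1,0,0,0,0]]]'
python3 g.py 0.5839 0.1765 0.2062 68.5
python3 - <<'E'
from cell import eyes
import cv2
for n in("scene",):
    d=eyes.get_image(n)["frame"];cv2.imwrite(f"pics/{n}9.png",d)
E
python3 ov.py pics/scene9.png s 3 290 100 140 120 5.5 pics/o9.png
```

```text
clock: 9.6
position: [0.5847, 0.178, 0.2067]
ee_rot: [-2.579, -1.755, 0.045]
force: [-0.3, -0.1, -3.7]
width: 0.787
t 9.6 pos [0.5847 0.178  0.2067] F [-0.3 -0.1 -3.7] T [-0.05 -0.19  0.04] w 0.787 yaw 68.47 zax [-0.036  0.002 -0.999] q [-0.08  0.49 -0.44  1.57  0.2   1.16 -0.94]
tool shift mm [-1.7 -0.1  0.5]
turn deg -0.03388392987778843
```

View pics/o9.png

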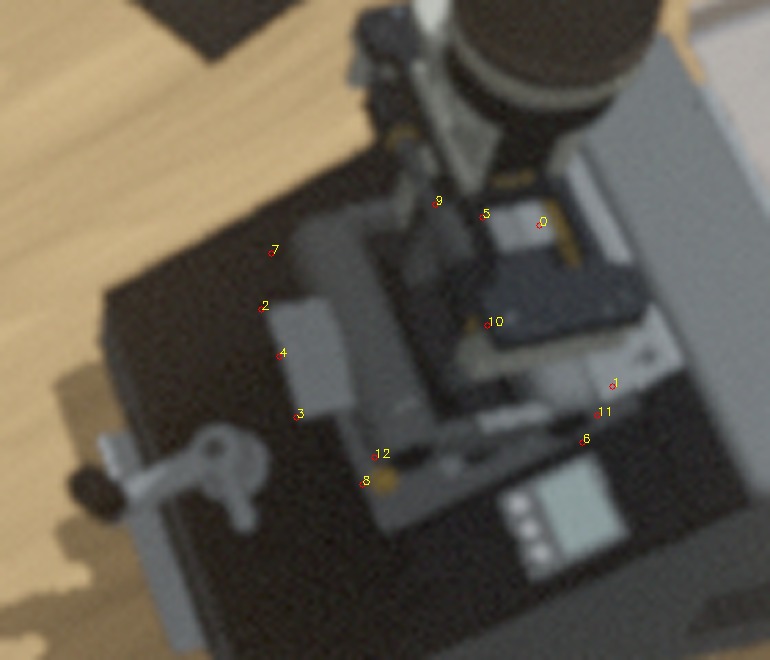

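```bash
cat > path.py <<'E'
from h import *
o=np.array([.588,.190,.131]);yaw=np.radians(68.5)
B=(R.from_euler('z',yaw)*R.from_euler('y',-np.pi/6)).as_matrix()
def tcp(al,xt=None,gap=.5,dy=-1.0):
    c,s=np.cos(np.radians(al)),np.sin(np.radians(al))
    f=lambda cx,h:np.array([cx*c+h*s,-cx*s+h*c])
    tip=f(78,8);cor=f(58,0)
    if xt is None: xt=77.5-2.5*max(al,0)/30
    x0=xt-tip[0]; z0=gap-min(tip[1],cor[1],f(-58,0)[1])
    hd=f(0,60)+[x0,z0]
    # lip check
    tt=f(78,14)+[x0,z0];zl=tt[1]+(tt[0]-66)*np.tan(np.radians(al))
    fl=f(58,14)+[x0,z0]; xf=fl[0]+(23-fl[1])*np.tan(np.radians(al))
    w=o+B@np.array([hd[0],dy,hd[1]])/1000;return w-[0,0,.016],zl,xf,hd
if __name__=='__main__':
    for al in range(33,-1,-3):
        t,zl,xf,hd=tcp(al);print(al,t.round(4),'hd',hd.round(1),'lipz',round(zl,1),'face x@23',round(xf,1))
E
python3 path.py
```

```text
33 [0.585  0.1797 0.2088] hd [37.7 86.6] lipz 13.3 face x@23 65.5
30 [0.5841 0.1773 0.2049] hd [33.5 84.5] lipz 12.6 face x@23 64.9
27 [0.5832 0.175  0.2009] hd [29.4 82.2] lipz 11.9 face x@23 64.3
24 [0.5824 0.173  0.1967] hd [25.4 79.7] lipz 11.3 face x@23 63.6
21 [0.5816 0.171  0.1927] hd [21.6 77.3] lipz 11.0 face x@23 62.8
18 [0.5808 0.1689 0.1893] hd [17.9 75.5] lipz 11.5 face x@23 61.8
15 [0.58   0.167  0.1858] hd [14.4 73.5] lipz 12.0 face x@23 60.9
12 [0.5794 0.1654 0.1822] hd [11.  71.2] lipz 12.5 face x@23 60.1
9 [0.5788 0.1639 0.1785] hd [ 7.8 68.8] lipz 13.1 face x@23 59.3
6 [0.5783 0.1627 0.1748] hd [ 4.9 66.2] lipz 13.6 face x@23 58.6
3 [0.578  0.1618 0.171 ] hd [ 2.1 63.5] lipz 14.0 face x@23 58.0
0 [0.5777 0.1611 0.1671] hd [-0.5 60.5] lipz 14.5 face x@23 57.5
```

```bash
python3 -m inch '[[[1,-2,0,3,0],[1,-2,0,3,0],[1,-2,0,3,0],[1,-1,0,3,0],[1,0,0,0,0]]]' 12
python3 g.py 0.5816 0.171 0.1927 68.5
python3 - <<'E'
from cell import eyes
import cv2
for n in("scene",):
    d=eyes.get_image(n)["frame"];cv2.imwrite(f"pics/{n}10.png",d)
E
python3 ov.py pics/scene10.png s -6 290 100 140 120 5.5 pics/o10.png
```

```text
clock: 10.15
position: [0.5816, 0.1703, 0.1943]
ee_rot: [-2.58, -1.754, 0.044]
force: [-0.2, -1.3, -2.9]
width: 0.783
t 10.15 pos [0.5816 0.1703 0.1943] F [-0.2 -1.3 -2.9] T [-0.01 -0.2   0.03] w 0.783 yaw 68.42 zax [-0.035  0.002 -0.999] q [-0.07  0.49 -0.44  1.6   0.21  1.13 -0.93]
tool shift mm [ 0.7 -0.2  1.6]
turn deg -0.08151082455736969
```

View pics/o10.png

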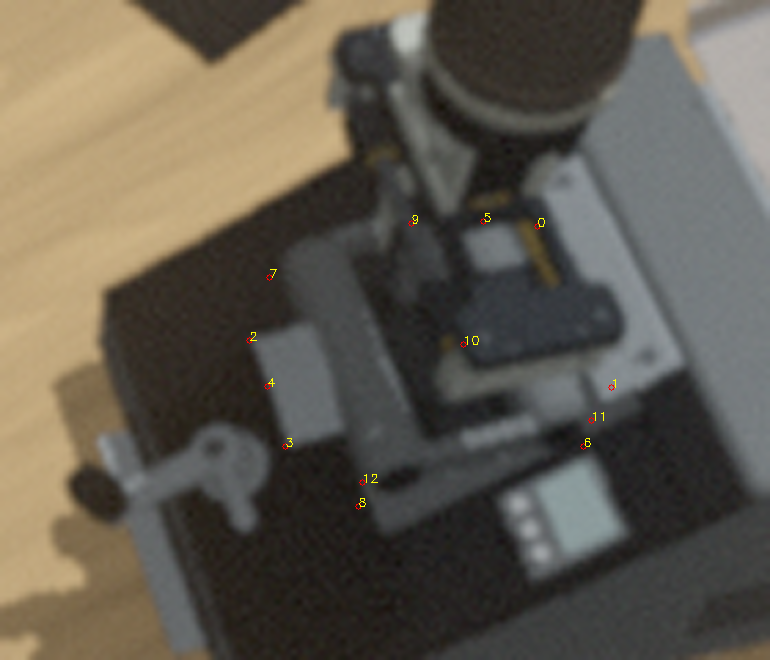

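```bash
python3 -m inch '[[[1,-2,0,4,0],[1,-2,0,4,0],[1,-2,0,4,0],[1,-1,0,3,0],[1,0,0,0,0]]]'
python3 g.py 0.5788 0.1639 0.1785 68.5
python3 - <<'E'
from cell import eyes
import cv2
for n in("scene",):
    d=eyes.get_image(n)["frame"];cv2.imwrite(f"pics/{n}11.png",d)
E
python3 ov.py pics/scene11.png s -20 290 100 140 120 5.5 pics/o11.png
```

```text
clock: 10.7
position: [0.5776, 0.1625, 0.1783]
ee_rot: [-2.581, -1.753, 0.047]
force: [-2.0, -0.8, -0.2]
width: 0.779
t 10.7 pos [0.5776 0.1625 0.1783] F [-2.  -0.8 -0.2] T [-0.13 -0.01  0.04] w 0.779 yaw 68.4 zax [-0.037  0.001 -0.999] q [-0.06  0.5  -0.44  1.64  0.21  1.09 -0.93]
tool shift mm [ 1.7  0.7 -0.2]
turn deg -0.09994791028393024
```

View pics/o11.png

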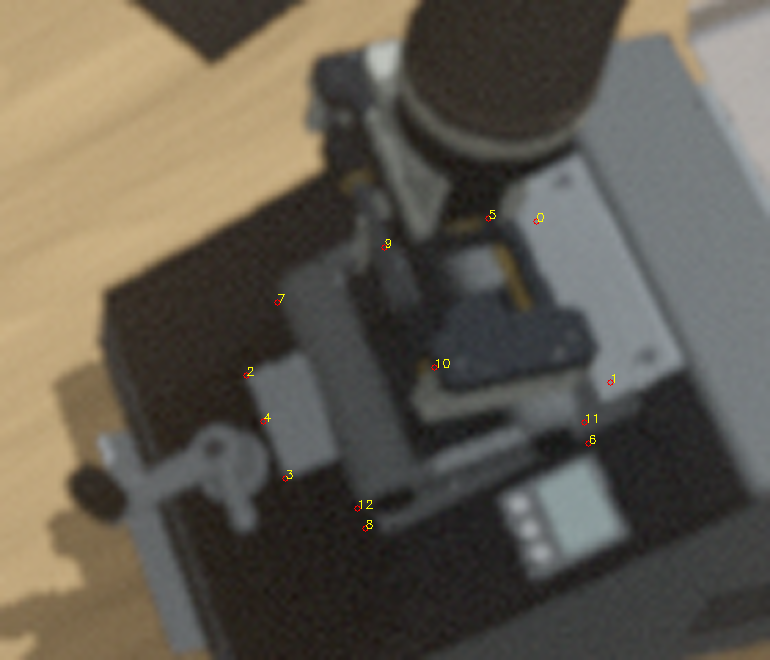

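```bash
python3 -m inch '[[[1,0,0.5,3,0],[1,-1,0.5,3,0],[1,0,0,2,0],[1,0,0,0,0]]]'
python3 g.py 0.578 0.1618 0.171 68.5
python3 - <<'E'
from cell import eyes
import cv2
for n in("scene",):
    d=eyes.get_image(n)["frame"];cv2.imwrite(f"pics/{n}12.png",d)
E
python3 ov.py pics/scene12.png s -27 290 100 140 120 5.5 pics/o12.png
```

```text
clock: 11.15
position: [0.5765, 0.1623, 0.1721]
ee_rot: [-2.579, -1.754, 0.048]
force: [-1.2, -2.1, -1.9]
width: 0.792
t 11.15 pos [0.5765 0.1623 0.1721] F [-1.2 -2.1 -1.9] T [-0.52  0.09 -0.05] w 0.792 yaw 68.46 zax [-0.038  0.001 -0.999] q [-0.06  0.5  -0.44  1.65  0.21  1.08 -0.93]
tool shift mm [0.1 1.7 1.1]
turn deg -0.03759582538128825
```

View pics/o12.png

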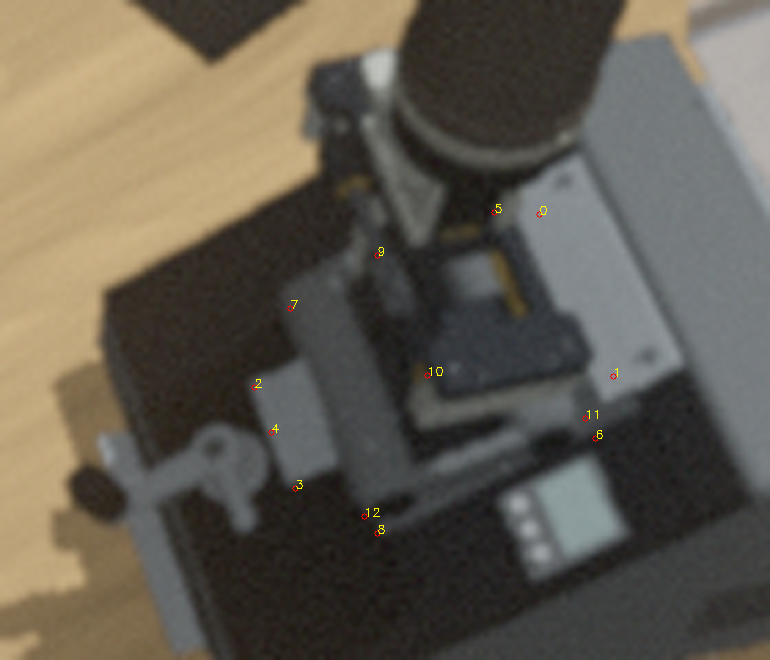

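```bash
python3 -m inch '[[[0.1,0,0,0,0],[0,0,0,0,0],[0,0,0,0,0],[0,0,0,0,0]]]'
python3 g.py 0.578 0.1618 0.25 68.5
```

```text
clock: 11.6
position: [0.5783, 0.1637, 0.1728]
ee_rot: [-2.579, -1.755, 0.041]
force: [0.9, 0.2, 0.6]
width: 0.999
t 11.6 pos [0.5783 0.1637 0.1728] F [0.9 0.2 0.6] T [-0.02 -0.11 -0.01] w 0.999 yaw 68.47 zax [-0.034  0.003 -0.999] q [-0.06  0.5  -0.44  1.64  0.21  1.07 -0.93]
tool shift mm [ -2.6  -2.2 -77.2]
turn deg -0.028808768332169166
```

```bash
python3 -m inch '[[[0,0,0,-10,0],[0,0,0,-20,0],[0,0,0,-25,0],[0,0,0,-25,0],[0,0,0,-15,0],[0,0,0,0,0]]]'
python3 -m inch '[[[0,-30,0,0,0],[0,-40,0,0,0],[0,-40,0,0,0],[0,-40,0,0,0],[0,-40,0,0,0],[0,-20,0,0,0],[0,0,0,0,0]]]'
python3 g.py
python3 - <<'E'
from cell import eyes
import cv2
for n in("scene","top"):
    d=eyes.get_image(n)["frame"];cv2.imwrite(f"pics/{n}13.png",d)
a=cv2.imread("pics/top13.png")[100:270,90:280];b=cv2.imread("pics/scene13.png")[100:245,290:460]
cv2.imwrite("pics/a13.png",cv2.resize(a,None,fx=3.5,fy=3.5,interpolation=2));cv2.imwrite("pics/b13.png",cv2.resize(b,None,fx=4,fy=4,interpolation=2))
E
```

```text
clock: 12.2
position: [0.5821, 0.164, 0.2745]
ee_rot: [-2.578, -1.755, 0.039]
force: [0.7, -0.2, -0.4]
width: 0.997
clock: 12.9
position: [0.5009, -0.037, 0.2728]
ee_rot: [-2.574, -1.757, 0.04]
force: [1.0, 0.1, 0.8]
width: 1.002
t 12.9 pos [ 0.5009 -0.037   0.2728] F [1.  0.1 0.8] T [-0.01 -0.09 -0.02] w 1.002 yaw 68.66 zax [-0.035  0.006 -0.999] q [ 0.3   0.25 -0.41  1.74  0.1   1.2  -0.51]
```

View pics/a13.png

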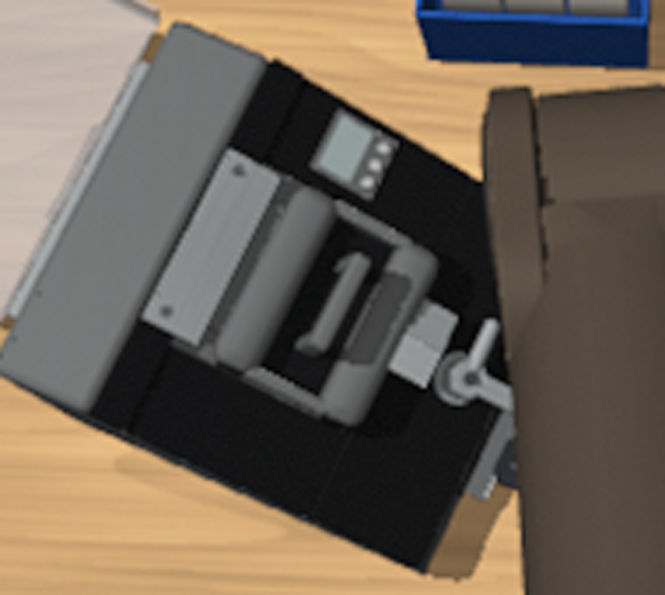

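View pics/b13.png

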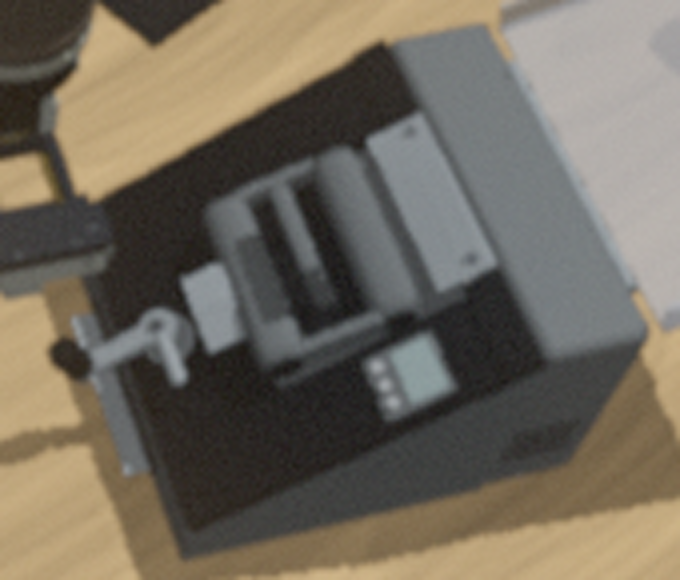

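Run:
```python
from path import *
T=lambda x,y,k,a,b:((x+.5)/k-.5+a,(y+.5)/k-.5+b)
for n,t,s in [('catch y20',(425,387),(182,280)),('catch y-38',(458,318),(208,355)),('h+',(306,349),(278,187)),('h-',(362,258),(325,310)),('liptop-',(281,180),(437,293)),('liptop+',(199,345),(367,142)),('hub',(471,378),(156,325))]:
    X=tri(T(*t,3.5,90,100),T(*s,4,290,100));print(n,X.round(4),'bay mm',(B.T@(X-o)*1000).round(1))
for p in [(-86,20,29),(-86,-38,20.5),(0,36,70),(0,-36,70)]:
    for al in (0,.042,.1):
        c,s=np.cos(al),np.sin(al);x,y,h=p
        print(p,al,[round(v,1) for v in (x*c+h*s, y, -(x-58)*s+h*c)])
```

```text
catch y20 [0.5316 0.1065 0.1264] bay mm [-87.4  21.9  45.2]
catch y-38 [0.5857 0.0871 0.1154] bay mm [-91.4 -35.6  34.8]
h+ [0.5409 0.1787 0.1893] bay mm [ 5.1 39.7 64.4]
h- [0.6189 0.1548 0.1521] bay mm [ -8.  -41.7  29. ]
liptop- [0.6645 0.2093 0.1809] bay mm [ 64.7 -64.1  20.3]
liptop+ [0.5438 0.2558 0.1833] bay mm [65.1 65.3 22.7]
hub [0.5428 0.0758 0.11  ] bay mm [-116.8    0.2   43.2]
(-86, 20, 29) 0 [np.float64(-86.0), 20, np.float64(29.0)]
(-86, 20, 29) 0.042 [np.float64(-84.7), 20, np.float64(35.0)]
(-86, 20, 29) 0.1 [np.float64(-82.7), 20, np.float64(43.2)]
(-86, -38, 20.5) 0 [np.float64(-86.0), -38, np.float64(20.5)]
(-86, -38, 20.5) 0.042 [np.float64(-85.1), -38, np.float64(26.5)]
(-86, -38, 20.5) 0.1 [np.float64(-83.5), -38, np.float64(34.8)]
(0, 36, 70) 0 [np.float64(0.0), 36, np.float64(70.0)]
(0, 36, 70) 0.042 [np.float64(2.9), 36, np.float64(72.4)]
(0, 36, 70) 0.1 [np.float64(7.0), 36, np.float64(75.4)]
(0, -36, 70) 0 [np.float64(0.0), -36, np.float64(70.0)]
(0, -36, 70) 0.042 [np.float64(2.9), -36, np.float64(72.4)]
(0, -36, 70) 0.1 [np.float64(7.0), -36, np.float64(75.4)]
```

Run:
```python
import cv2
a=cv2.imread("pics/top13.png")[140:230,120:235];b=cv2.imread("pics/scene13.png")[125:210,320:420]
cv2.imwrite("pics/a14.png",cv2.resize(a,None,fx=6.5,fy=6.5,interpolation=2));cv2.imwrite("pics/b14.png",cv2.resize(b,None,fx=7,fy=7,interpolation=2))
```

```text
(no output)
```

View pics/a14.png

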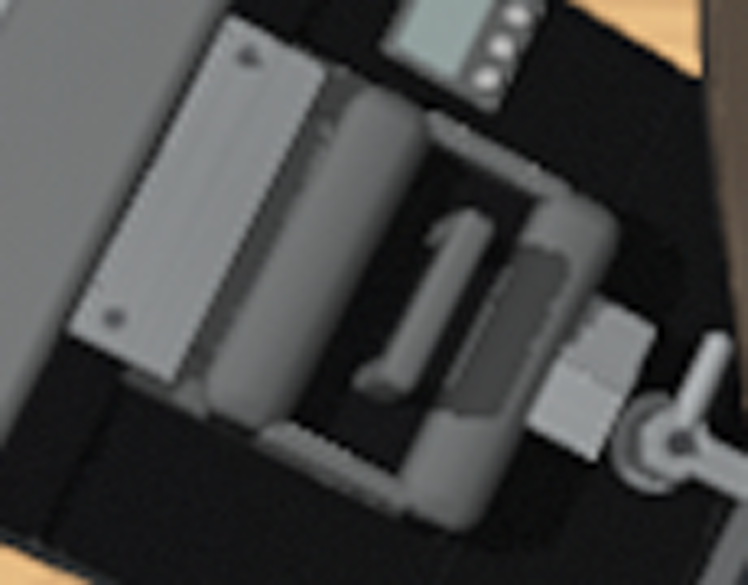

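View pics/b14.png

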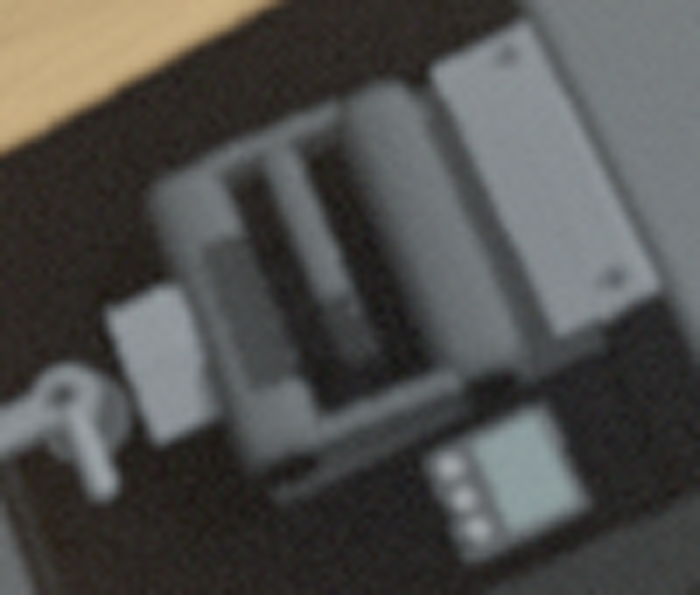

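```bash
cat > seat.py <<'E'
from path import *
def seat(obs,bt=(-.5,-.4),bs=(-.8,.2)):
    # obs: list (cassette pt above underside x,y,h ; top uv or None ; scene uv or None)
    def f(p):
        x,y,z,yaw,pit,roll=np.array(p)
        C=R.from_euler('zyx',[yaw,pit,roll]).as_matrix()
        r=[]
        for m,t,s in obs:
            X=o+B@((C@np.array(m)+[x,y,z])/1000)
            if t is not None:r+=list(proj('t',X)[0]-t-bt)
            if s is not None:r+=list(proj('s',X)[0]-s-bs)
        r+=[(roll)/.02, z/8, yaw/.03]
        return r
    q=least_squares(f,np.zeros(6));x,y,z,yaw,pit,roll=q.x
    C=R.from_euler('zyx',[yaw,pit,roll]).as_matrix()
    g=lambda *m:(C@np.array(m)+[x,y,z]).round(1)
    print('xyz',q.x[:3].round(1),'yaw,pitch,roll',q.x[3:].round(3),'res',np.round(q.fun[:-3],1))
    print('tongue tip bottom',g(78,0,8),'front bottom edge',g(-58,0,0),'rear bottom',g(58,0,0),'handle',g(0,0,60),'catch',g(-86,0,29))
E
python3 - <<'E'
from seat import *
ta=lambda x,y:np.array(((x+.5)/6.5-.5+120,(y+.5)/6.5-.5+140));sa=lambda x,y:np.array(((x+.5)/7-.5+320,(y+.5)/7-.5+125))
seat([((-86,20,29),ta(597,460),sa(108,308)),((-86,-38,20.5),ta(657,327),sa(157,446)),((0,36,70),ta(388,388),sa(280,150)),((0,-36,70),ta(480,215),sa(337,298))])
E
```

```text
xyz [-8.3  0.9  3.2] yaw,pitch,roll [-0.012  0.17  -0.002] res [-0.2 -0.  -0.2  0.9 -0.1  0.3 -0.2 -0.5  0.3 -0.1 -0.3 -0.1 -0.4 -0.1
  0.4  0. ]
tongue tip bottom [70.  -0.1 -2.2] front bottom edge [-65.4   1.6  13. ] rear bottom [48.9  0.2 -6.6] handle [ 1.9  1.  62.3] catch [-88.1   2.   46.3]
```

```bash
python3 - <<'E'
from path import *
for n,p in dict(now=(1.9,1,62.3),fwd=(9,0,64),fwd2=(9,0,66),down=(3,0,63)).items(): print(n,(o+B@np.array(p)/1000-[0,0,.016]).round(4))
E
python3 -m inch '[[[0,30,0,0,0],[0,40,0,0,0],[0,40,0,0,0],[0,40,0,0,0],[0,35,0,0,0],[0,15,0,0,0],[0,0,0,0,0],[0,0,0,0,0]]]'
python3 g.py 0.5776 0.1612 0.21 68.5
```

```text
now [0.5763 0.1629 0.1699]
fwd [0.5791 0.1675 0.1749]
fwd2 [0.5788 0.1665 0.1767]
down [0.5774 0.1631 0.1711]
clock: 13.8
position: [0.5753, 0.1727, 0.2694]
ee_rot: [-2.554, -1.773, 0.035]
force: [0.3, -0.7, 0.3]
width: 1.001
t 13.8 pos [0.5753 0.1727 0.2694] F [ 0.3 -0.7  0.3] T [-0.09 -0.16 -0.  ] w 1.001 yaw 69.54 zax [-0.037  0.014 -0.999] q [-0.04  0.43 -0.47  1.51  0.17  1.27 -0.89]
tool shift mm [-10.    8.5  59.1]
turn deg 1.0359081154403498
```

```bash
python3 -m inch '[[[0,-4,2,18,1],[0,-4,2,18,0],[0,-1,2,15,0],[0,0,0,8,0],[0,0,0,0,0]]]'
python3 g.py 0.5763 0.1629 0.171 68.5
```

```text
clock: 14.3
position: [0.575, 0.1562, 0.2093]
ee_rot: [-2.578, -1.744, 0.037]
force: [-0.5, 0.1, 0.1]
width: 0.998
t 14.3 pos [0.575  0.1562 0.2093] F [-0.5  0.1  0.1] T [-0.01 -0.16 -0.  ] w 0.998 yaw 68.15 zax [-0.036  0.011 -0.999] q [-0.03  0.47 -0.45  1.61  0.19  1.14 -0.91]
tool shift mm [ 6.8  0.1 38.3]
turn deg -0.353509887122641
```

```bash
python3 -m inch '[[[0,4,0,12,0],[0,3,0,12,0],[0,0,0,8,0],[0,0,0,4,0],[0,0,0,0,0]]]'
python3 g.py 0.5763 0.1629 0.171 68.5
```

```text
clock: 14.8
position: [0.5771, 0.1634, 0.1718]
ee_rot: [-2.579, -1.743, 0.034]
force: [0.2, 0.3, 0.1]
width: 1.003
t 14.8 pos [0.5771 0.1634 0.1718] F [0.2 0.3 0.1] T [-0.01 -0.05 -0.  ] w 1.003 yaw 68.1 zax [-0.034  0.011 -0.999] q [-0.05  0.5  -0.45  1.65  0.21  1.07 -0.93]
tool shift mm [-0.8 -0.5  0.8]
turn deg -0.39919806901150423
```

```bash
python3 -m inch '[[[1,0,0,0,0],[1,0,0,0,0],[1,0,0,0,0],[1,0,0,0,0],[1,0,0,0,0]]]' 15
python3 g.py
python3 -m inch '[[[1,3,0.5,-2,0],[1,3,0.5,-2,0],[1,2,0,-1,0],[1,0,0,0,0]]]'
python3 g.py
python3 - <<'E'
from cell import eyes
import cv2
for n in("scene",):
    d=eyes.get_image(n)["frame"];cv2.imwrite(f"pics/{n}15.png",d)
E
python3 ov.py pics/scene15.png s -20 290 100 140 120 5.5 pics/o15.png
```

```text
clock: 15.3
position: [0.5773, 0.1636, 0.1724]
ee_rot: [-2.579, -1.743, 0.033]
force: [-0.0, -0.4, -2.5]
width: 0.785
t 15.3 pos [0.5773 0.1636 0.1724] F [-0.  -0.4 -2.5] T [-0.06 -0.18  0.  ] w 0.785 yaw 68.11 zax [-0.033  0.011 -0.999] q [-0.05  0.5  -0.45  1.65  0.21  1.07 -0.93]
clock: 15.7
position: [0.5808, 0.1694, 0.1768]
ee_rot: [-2.581, -1.742, 0.039]
force: [-0.7, -1.7, -2.8]
width: 0.785
t 15.7 pos [0.5808 0.1694 0.1768] F [-0.7 -1.7 -2.8] T [-0.53  0.01  0.04] w 0.785 yaw 68.04 zax [-0.036  0.009 -0.999] q [-0.06  0.51 -0.44  1.63  0.21  1.09 -0.94]
```

View pics/o15.png

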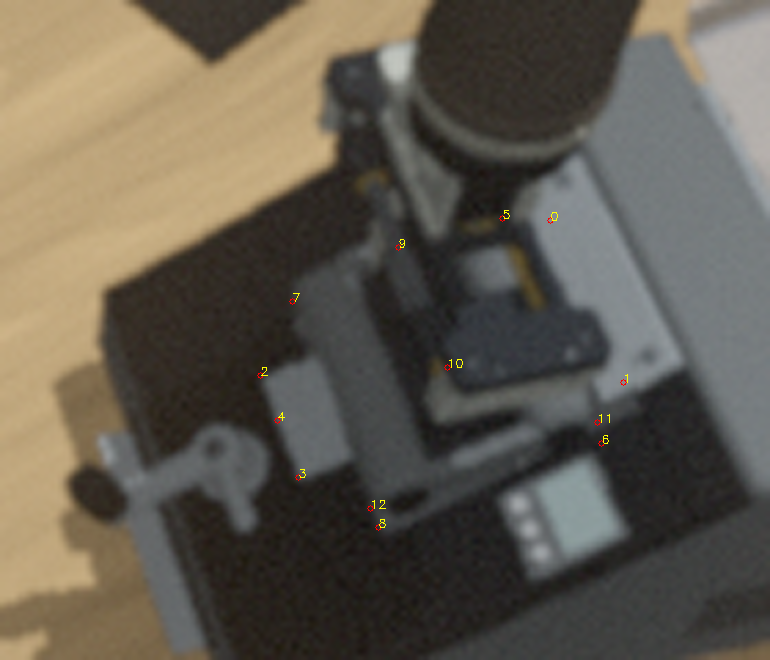

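```bash
python3 -m inch '[[[1,-0.5,0,3,0],[1,-0.5,0,3,0],[1,-0.5,0,3,0],[1,-0.5,0,2,0],[1,0,0,0,0]]]'
python3 g.py 0.580 0.1676 0.1665
python3 - <<'E'
from cell import eyes
import cv2
for n in("scene",):
    d=eyes.get_image(n)["frame"];cv2.imwrite(f"pics/{n}16.png",d)
E
python3 ov.py pics/scene16.png s -27 290 100 140 120 5.5 pics/o16.png
```

```text
clock: 16.25
position: [0.5794, 0.1673, 0.1678]
ee_rot: [-2.581, -1.744, 0.036]
force: [-4.4, -3.7, 6.1]
width: 0.785
t 16.25 pos [0.5794 0.1673 0.1678] F [-4.4 -3.7  6.1] T [-0.66  0.61 -0.15] w 0.785 yaw 68.1 zax [-0.034  0.008 -0.999] q [-0.06  0.51 -0.44  1.64  0.22  1.06 -0.94]
tool shift mm [0.5 0.5 1.2]
```

View pics/o16.png

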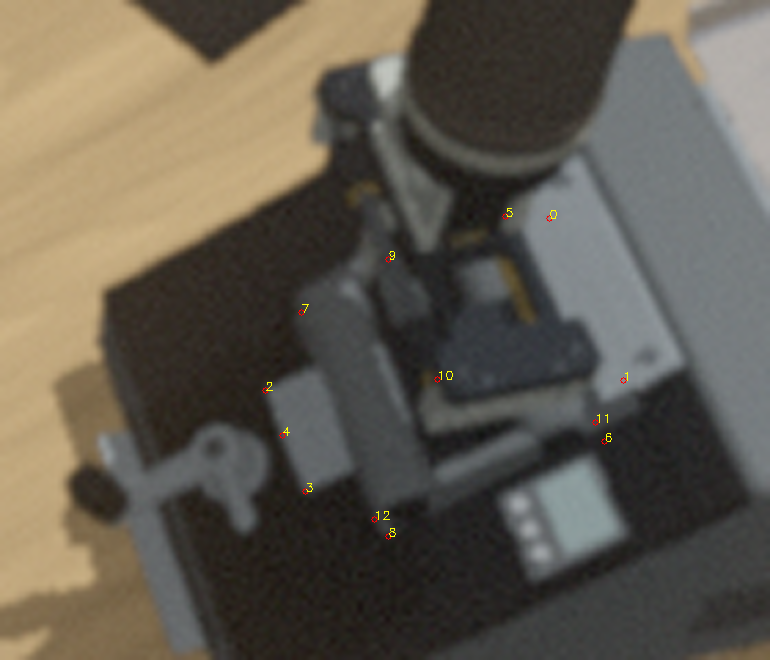

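```bash
python3 -m inch '[[[0.1,0,0,0,0],[0,0,0,0,0],[0,0,0,0,0],[0,0,0,0,0],[0,0,0,-10,0],[0,0,0,-25,0],[0,0,0,-25,0],[0,0,0,-25,0],[0,0,0,-15,0],[0,0,0,0,0]]]'
python3 -m inch '[[[0,-30,0,0,0],[0,-40,0,0,0],[0,-40,0,0,0],[0,-40,0,0,0],[0,-40,0,0,0],[0,-20,0,0,0],[0,0,0,0,0]]]'
python3 g.py
python3 - <<'E'
from cell import eyes
import cv2
for n in("scene","top"):
    d=eyes.get_image(n)["frame"];cv2.imwrite(f"pics/{n}17.png",d)
a=cv2.imread("pics/top17.png")[140:230,120:235];b=cv2.imread("pics/scene17.png")[125:210,320:420]
cv2.imwrite("pics/a17.png",cv2.resize(a,None,fx=6.5,fy=6.5,interpolation=2));cv2.imwrite("pics/b17.png",cv2.resize(b,None,fx=7,fy=7,interpolation=2))
E
```

```text
clock: 17.3
position: [0.5841, 0.169, 0.2752]
ee_rot: [-2.579, -1.745, 0.026]
force: [0.5, -0.9, 0.2]
width: 0.999
clock: 18.0
position: [0.5014, -0.0315, 0.2708]
ee_rot: [-2.574, -1.747, 0.029]
force: [0.2, 0.0, -0.0]
width: 0.999
t 18.0 pos [ 0.5014 -0.0315  0.2708] F [ 0.2  0.  -0. ] T [-0.01 -0.16 -0.09] w 0.999 yaw 68.32 zax [-0.033  0.015 -0.999] q [ 0.31  0.26 -0.42  1.75  0.09  1.19 -0.52]
```

View pics/a17.png

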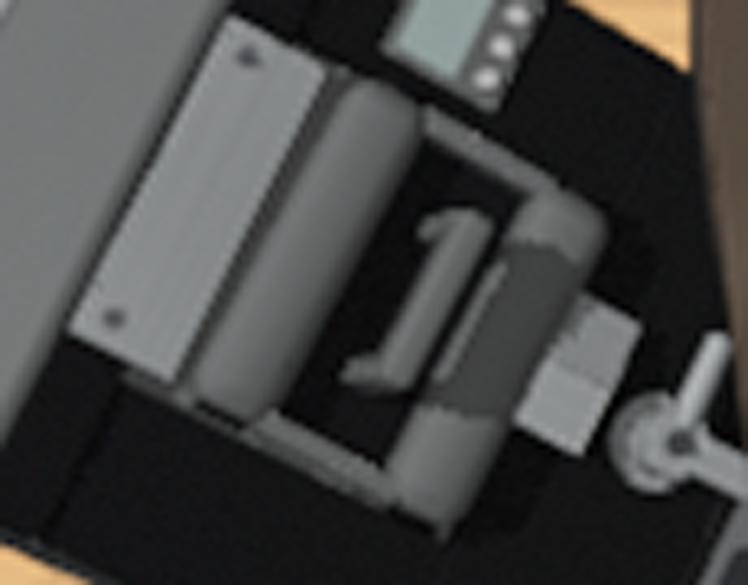

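View pics/b17.png

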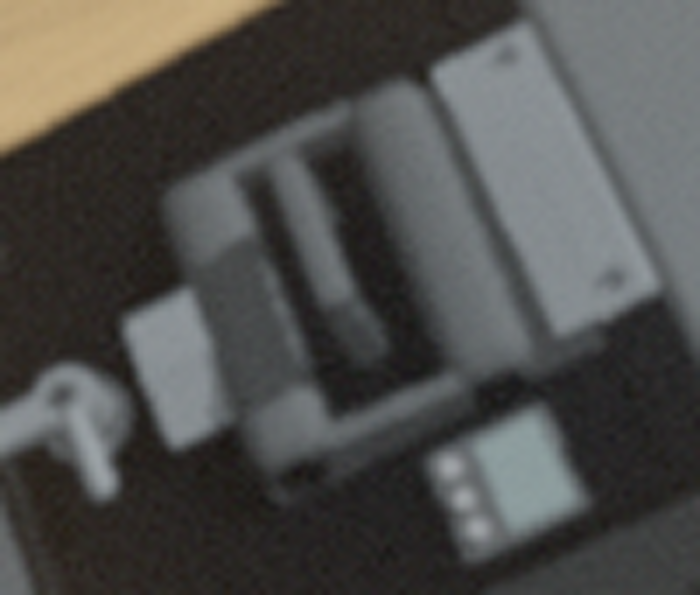

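Run:
```python
from seat import *
ta=lambda x,y:np.array(((x+.5)/6.5-.5+120,(y+.5)/6.5-.5+140));sa=lambda x,y:np.array(((x+.5)/7-.5+320,(y+.5)/7-.5+125))
seat([((-86,20,29),ta(582,457),sa(122,323)),((-86,-38,20.5),ta(642,325),sa(172,452)),((0,36,70),ta(390,388),sa(285,155)),((0,-36,70),ta(480,215),sa(343,303))])
```

```text
xyz [-3.2  0.3 -1.2] yaw,pitch,roll [-0.013  0.087 -0.002] res [ 0.1 -0.2 -0.1  0.1 -0.1  0.  -0.  -0.2 -0.1 -0.3 -0.7  0.  -0.5 -0.1
 -0.1  0.2]
tongue tip bottom [75.2 -0.7 -0.1] front bottom edge [-60.9   1.1   3.8] rear bottom [54.6 -0.5 -6.3] handle [ 2.1  0.4 58.5] catch [-86.3   1.5  35.1]
```

Run:
```python
from path import *
T=lambda x,y,k,a,b:((x+.5)/k-.5+a,(y+.5)/k-.5+b)
X=tri(T(632,473,4,90,100),T(69,357,4,290,100));print('knob',X.round(4),(B.T@(X-o)*1000).round(1))
X=tri(T(566,370,4,90,100),T(178,380,4,290,100));print('nose',X.round(4),(B.T@(X-o)*1000).round(1))
for a in np.arange(0,1.6,.2).tolist()+[1.5708,1.62]:
    k=o+B@np.array([-118-62*np.cos(a),-62*np.sin(a),57])/1000; print(round(a,2),'knob',k.round(4))
```

```text
knob [0.5213 0.016  0.096 ] [-178.9   -1.8   62.8]
nose [0.5851 0.0612 0.1059] [-117.3  -44.5   38.8]
0.0 knob [0.5204 0.0184 0.0904]
0.2 knob [0.5323 0.0149 0.091 ]
0.4 knob [0.5444 0.0135 0.0928]
0.6 knob [0.5564 0.0143 0.0958]
0.8 knob [0.5678 0.0173 0.0998]
1.0 knob [0.578  0.0223 0.1046]
1.2 knob [0.5867 0.0291 0.1101]
1.4 knob [0.5936 0.0375 0.1161]
1.57 knob [0.5978 0.0457 0.1214]
1.62 knob [0.5987 0.0482 0.1229]
```

```bash
python3 g.py 0.521 0.018 0.15 68.5
python3 -m inch '[[[0,15,0,20,0],[0,20,0,25,0],[0,15,0,25,0],[0,5,0,20,0],[0,0,0,10,0],[0,0,0,0,0]]]'
python3 g.py 0.521 0.018 0.0805 68.5
```

```text
t 18.1 pos [ 0.5024 -0.0283  0.271 ] F [0.8 0.  0.3] T [-0.02 -0.11  0.  ] w 1.0 yaw 68.52 zax [-0.032  0.017 -0.999] q [ 0.31  0.26 -0.43  1.74  0.09  1.19 -0.52]
tool shift mm [ 49.4   4.7 121.1]
turn deg 0.020781681068740454
clock: 18.7
position: [0.5228, 0.0374, 0.1681]
ee_rot: [-2.558, -1.764, 0.017]
force: [-0.1, -0.1, 0.2]
width: 0.999
t 18.7 pos [0.5228 0.0374 0.1681] F [-0.1 -0.1  0.2] T [-0.08 -0.09  0.  ] w 0.999 yaw 69.18 zax [-0.029  0.022 -0.999] q [ 0.18  0.39 -0.44  1.84  0.16  0.97 -0.69]
tool shift mm [-19.7   8.3  87.2]
turn deg 0.6785965621370735
```

```bash
python3 -m inch '[[[0,-10,4,10,0.7],[0,-7,2,15,0],[0,-2,1,15,0],[0,0,0,10,0],[0,0,0,0,0],[0,0,0,0,0]]]'
python3 g.py 0.521 0.018 0.0805 68.5
```

```text
clock: 19.3
position: [0.5238, 0.0143, 0.1183]
ee_rot: [-2.576, -1.744, 0.01]
force: [0.6, -0.2, 0.2]
width: 0.998
t 19.3 pos [0.5238 0.0143 0.1183] F [ 0.6 -0.2  0.2] T [-0.13 -0.09  0.01] w 0.998 yaw 68.18 zax [-0.023  0.021 -1.   ] q [ 0.2   0.44 -0.41  1.9   0.2   0.86 -0.69]
tool shift mm [ 1.9 -2.9 38. ]
turn deg -0.3205619965948472
```

```bash
python3 -m inch '[[[0,1,-2,12,-0.3],[0,1,-1,12,0],[0,0,0,8,0],[0,0,0,3,0],[0,0,0,0,0]]]'
python3 g.py 0.521 0.018 0.0805 68.5
python3 - <<'E'
from cell import eyes
import cv2
for n in("scene",):
    d=eyes.get_image(n)["frame"];cv2.imwrite("pics/b20.png",cv2.resize(d[100:230,240:400],None,fx=4.5,fy=4.5,interpolation=2))
E
```

```text
clock: 19.8
position: [0.5216, 0.0188, 0.0816]
ee_rot: [-2.572, -1.753, 0.007]
force: [-0.2, -0.0, -0.2]
width: 0.999
t 19.8 pos [0.5216 0.0188 0.0816] F [-0.2 -0.  -0.2] T [-0.03 -0.13 -0.01] w 0.999 yaw 68.53 zax [-0.02   0.022 -1.   ] q [ 0.18  0.49 -0.4   1.94  0.23  0.77 -0.72]
tool shift mm [-1.  -0.2  1.1]
turn deg 0.032750039028769606
```

View pics/b20.png

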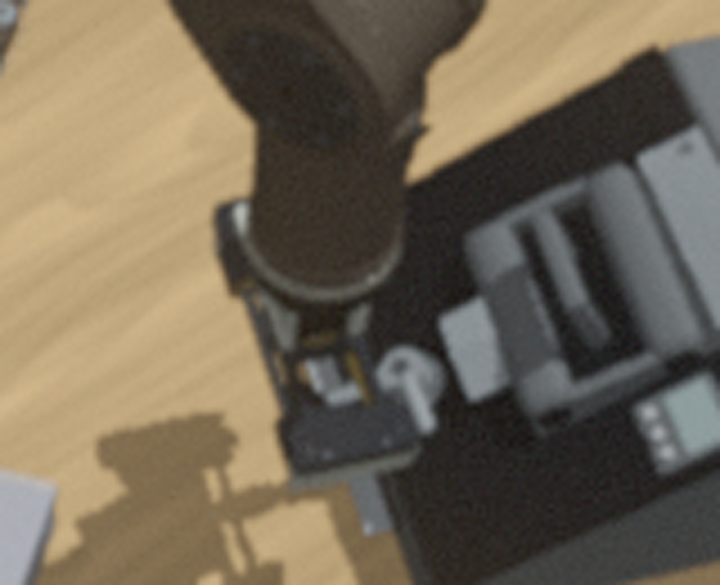

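```bash
python3 -m inch '[[[1,0,0,0,0],[1,0,0,0,0],[1,0,0,0,0],[1,0,0,0,0],[1,0,0,0,0],[1,0,0,0,0],[1,0,0,0,0],[1,0,0,0,0]]]' 25
python3 g.py 0.5204 0.0184 0.0804
```

```text
clock: 20.65
position: [0.5227, 0.0188, 0.0831]
ee_rot: [-2.573, -1.753, 0.004]
force: [-0.2, 0.4, -0.4]
width: 0.357
t 20.65 pos [0.5227 0.0188 0.0831] F [-0.2  0.4 -0.4] T [-0.06 -0.11 -0.  ] w 0.357 yaw 68.52 zax [-0.018  0.022 -1.   ] q [ 0.18  0.49 -0.4   1.94  0.23  0.77 -0.72]
tool shift mm [-1.3 -1.9  2.7]
```

```bash
python3 -m inch '[[[1,0,0,0,0],[1,0,0,0,0],[1,0,0,0,0],[1,0,0,0,0]]]'
python3 g.py 0.5204 0.0184 0.0804
```

```text
clock: 21.05
position: [0.5225, 0.0188, 0.0831]
ee_rot: [-2.573, -1.753, 0.004]
force: [-0.6, -0.8, -0.3]
width: 0.254
t 21.05 pos [0.5225 0.0188 0.0831] F [-0.6 -0.8 -0.3] T [-0.03 -0.16  0.01] w 0.254 yaw 68.52 zax [-0.018  0.022 -1.   ] q [ 0.18  0.49 -0.4   1.94  0.23  0.77 -0.72]
tool shift mm [-1.1 -1.8  2.7]
```

```bash
python3 -m inch '[[[1,0.8,9,-0.5,0],[1,2,9,-1.2,0],[1,3.2,8.5,-1.8,0],[1,0,0,0,0]]]'
python3 g.py 0.5492 0.0135 0.0865 68.5
```

```text
clock: 21.45
position: [0.541, 0.0116, 0.0829]
ee_rot: [-2.567, -1.751, 0.033]
force: [-0.6, 1.8, 5.5]
width: 0.252
t 21.45 pos [0.541  0.0116 0.0829] F [-0.6  1.8  5.5] T [ 0.32 -0.14 -0.16] w 0.252 yaw 68.6 zax [-0.037  0.016 -0.999] q [ 0.18  0.52 -0.39  1.88  0.23  0.82 -0.7 ]
tool shift mm [ 4.8  6.8 -3.8]
turn deg 0.09783406350277346
```

```bash
python3 -m inch '[[[1,3,8.5,-3.5,0],[1,4,8,-3,0],[1,5,7.5,-3,0],[1,0,0,0,0]]]'
python3 g.py 0.5693 0.0173 0.0923 68.5
```

```text
clock: 21.85
position: [0.5605, 0.012, 0.0878]
ee_rot: [-2.56, -1.749, 0.057]
force: [-0.7, -0.5, 3.4]
width: 0.254
t 21.85 pos [0.5605 0.012  0.0878] F [-0.7 -0.5  3.4] T [-0.13 -0.19 -0.18] w 0.254 yaw 68.68 zax [-0.053  0.013 -0.998] q [ 0.17  0.55 -0.39  1.81  0.23  0.88 -0.7 ]
tool shift mm [ 8.1  6.  -4.9]
turn deg 0.18323036094943745
```

```bash
python3 -m inch '[[[1,6,7.5,-4,0],[1,7,7,-4,0],[1,7,6,-4,0],[1,0,0,0,0]]]'
python3 g.py 0.5882 0.0291 0.1026 68.5
```

```text
clock: 22.25
position: [0.5793, 0.0188, 0.0956]
ee_rot: [-2.557, -1.745, 0.086]
force: [-0.3, -0.7, 0.6]
width: 0.252
t 22.25 pos [0.5793 0.0188 0.0956] F [-0.3 -0.7  0.6] T [-0.25 -0.32 -0.05] w 0.252 yaw 68.67 zax [-0.071  0.006 -0.997] q [ 0.15  0.57 -0.38  1.74  0.23  0.94 -0.7 ]
tool shift mm [12.7  4.  -7.5]
turn deg 0.16813048366179828
```

```bash
python3 -m inch '[[[1,8,5,-5,0],[1,8.5,4,-5,0],[1,9,3,-5,0],[1,0,0,0,0]]]'
python3 g.py 0.5993 0.0457 0.1139 68.5
python3 - <<'E'
from cell import eyes
import cv2
for n in("scene",):
    d=eyes.get_image(n)["frame"];cv2.imwrite("pics/b21.png",cv2.resize(d[100:230,280:440],None,fx=4.5,fy=4.5,interpolation=2))
E
```

```text
clock: 22.65
position: [0.5903, 0.0315, 0.1051]
ee_rot: [-2.554, -1.74, 0.124]
force: [1.7, -1.4, 0.7]
width: 0.246
t 22.65 pos [0.5903 0.0315 0.1051] F [ 1.7 -1.4  0.7] T [-0.24 -0.67  0.  ] w 0.246 yaw 68.63 zax [-0.094 -0.005 -0.996] q [ 0.11  0.59 -0.38  1.68  0.23  1.01 -0.72]
tool shift mm [16.1  2.4 -9.7]
turn deg 0.1270499584564675
```

View pics/b21.png

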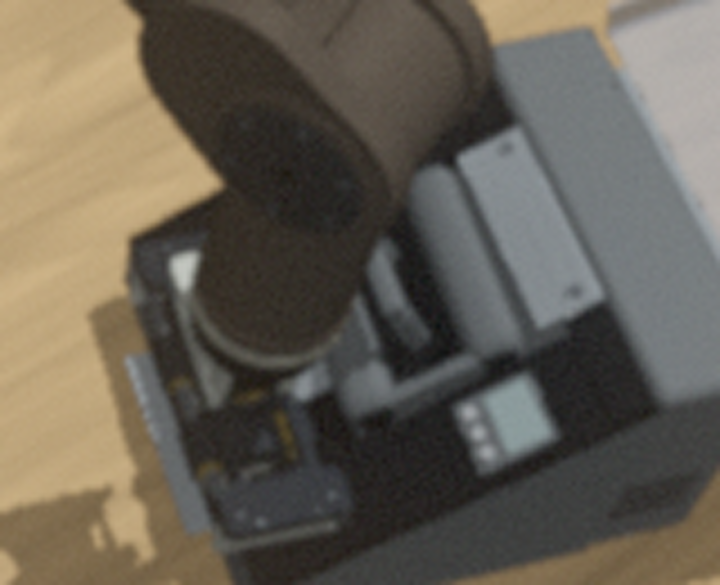

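```bash
python3 -m inch '[[[1,9,3,-5,0],[1,9,2,-5,0],[1,10,1,-5,0],[1,0,0,0,0]]]'
python3 g.py 0.5993 0.0457 0.1139 68.5
```

```text
clock: 23.1
position: [0.5903, 0.0332, 0.1069]
ee_rot: [-2.563, -1.721, 0.2]
force: [2.2, 4.3, 2.8]
width: 0.246
t 23.1 pos [0.5903 0.0332 0.1069] F [2.2 4.3 2.8] T [ 0.8  -0.62 -0.35] w 0.246 yaw 68.01 zax [-0.133 -0.033 -0.991] q [ 0.08  0.61 -0.36  1.64  0.23  1.08 -0.75]
tool shift mm [14.4  2.7 -8.6]
turn deg -0.48551527991111243
```

```bash
python3 -m inch '[[[1,20,4,-11,0]]]' 40
python3 g.py 0.5993 0.0457 0.1139 68.5
python3 -m inch '[[[1,20,4,-11,0]]]'
python3 g.py 0.5993 0.0457 0.1139 68.5
```

```text
clock: 23.2
position: [0.5926, 0.038, 0.1101]
ee_rot: [-2.567, -1.711, 0.244]
force: [-35.9, -46.2, -38.2]
width: 0.248
t 23.2 pos [0.5926 0.038  0.1101] F [-35.9 -46.2 -38.2] T [-9.2   5.77  1.2 ] w 0.248 yaw 67.75 zax [-0.157 -0.048 -0.986] q [ 0.06  0.62 -0.35  1.61  0.23  1.12 -0.76]
tool shift mm [ 9.2  2.6 -5.2]
turn deg -0.7505996652056126
clock: 23.3
position: [0.593, 0.0392, 0.1111]
ee_rot: [-2.572, -1.698, 0.302]
force: [-32.7, -43.6, -33.3]
width: 0.251
t 23.3 pos [0.593  0.0392 0.1111] F [-32.7 -43.6 -33.3] T [-8.85  4.78  1.14] w 0.251 yaw 67.44 zax [-0.186 -0.07  -0.98 ] q [ 0.04  0.64 -0.34  1.58  0.24  1.17 -0.78]
tool shift mm [ 7.9  2.8 -4.4]
turn deg -1.0580993314306397
```

```bash
python3 -m inch '[[[1,0,0,0,0],[1,0,0,0,0]]]'
python3 g.py 0.5993 0.0457 0.1139 68.5
python3 - <<'E'
from cell import eyes
import cv2
for n in("scene","top"):
    d=eyes.get_image(n)["frame"];cv2.imwrite(f"pics/{n}22.png",d)
    c=d[100:230,280:440] if n=="scene" else d[130:250,150:300]
    cv2.imwrite(f"pics/{n}22z.png",cv2.resize(c,None,fx=4.5,fy=4.5,interpolation=2))
E
```

```text
clock: 23.5
position: [0.591, 0.0351, 0.1085]
ee_rot: [-2.576, -1.69, 0.315]
force: [-0.6, 3.9, 6.2]
width: 0.253
t 23.5 pos [0.591  0.0351 0.1085] F [-0.6  3.9  6.2] T [ 0.27  0.04 -0.46] w 0.253 yaw 67.19 zax [-0.193 -0.074 -0.978] q [ 0.04  0.64 -0.34  1.58  0.24  1.17 -0.78]
tool shift mm [12.1  2.4 -7.7]
turn deg -1.3145061414985548
```

View pics/scene22z.png

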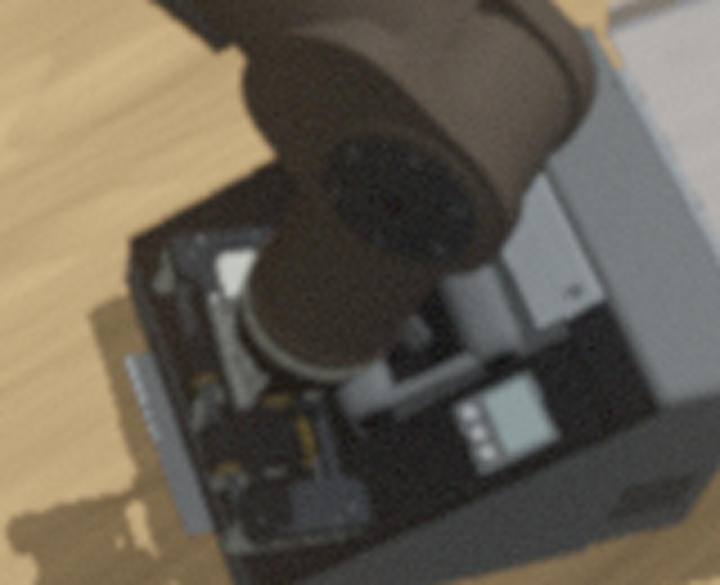

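View pics/top22z.png

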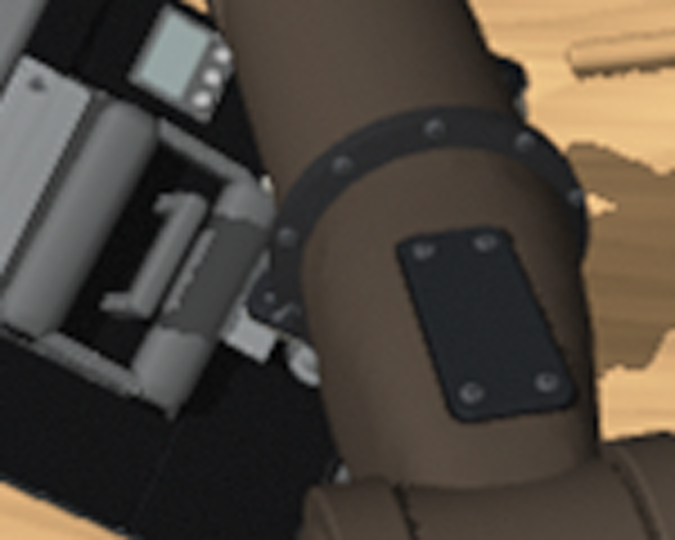

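```bash
python3 -m inch '[[[0.5,0,0,0,0],[0.5,0,0,0,0],[0.5,0,0,0,0],[0.5,0,0,-15,0],[0.5,0,0,-30,0],[0.5,0,0,-30,0],[0.5,0,0,-20,0],[0.5,0,0,0,0]]]'
python3 -m inch '[[[0.5,-30,0,0,0],[0.5,-40,0,0,0],[0.5,-40,0,0,0],[0.5,-30,0,0,0],[0.5,0,0,0,0]]]'
python3 g.py
python3 - <<'E'
from cell import eyes
import cv2
for n in("scene","top"):
    d=eyes.get_image(n)["frame"];cv2.imwrite(f"pics/{n}23.png",d)
    c=d[100:230,280:440] if n=="scene" else d[130:250,120:270]
    cv2.imwrite(f"pics/{n}23z.png",cv2.resize(c,None,fx=4.5,fy=4.5,interpolation=2))
E
```

```text
clock: 24.4
position: [0.6126, 0.0487, 0.2077]
ee_rot: [-2.57, -1.702, 0.294]
force: [0.3, -0.2, -0.6]
width: 0.499
clock: 24.9
position: [0.5582, -0.0806, 0.2237]
ee_rot: [-2.564, -1.71, 0.29]
force: [0.1, -0.8, 0.3]
width: 0.5
t 24.9 pos [ 0.5582 -0.0806  0.2237] F [ 0.1 -0.8  0.3] T [ 0.06 -0.3  -0.03] w 0.5 yaw 67.94 zax [-0.181 -0.065 -0.981] q [ 0.23  0.47 -0.34  1.56  0.21  1.33 -0.55]
```

View pics/scene23z.png

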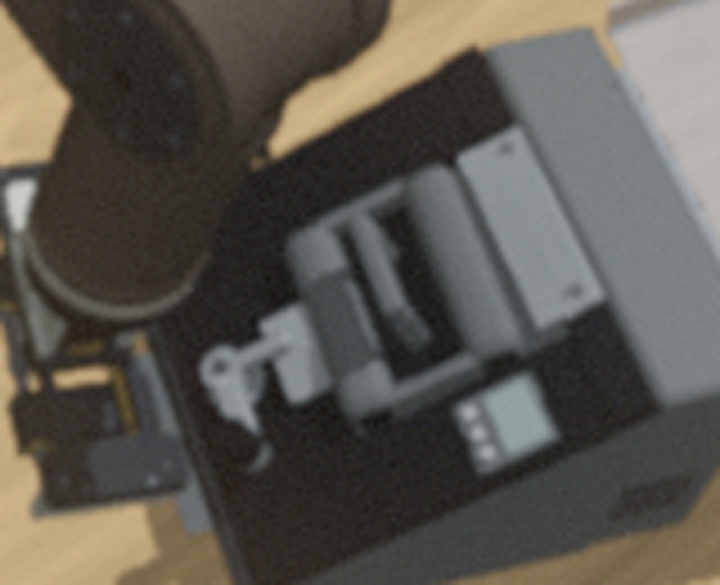

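View pics/top23z.png

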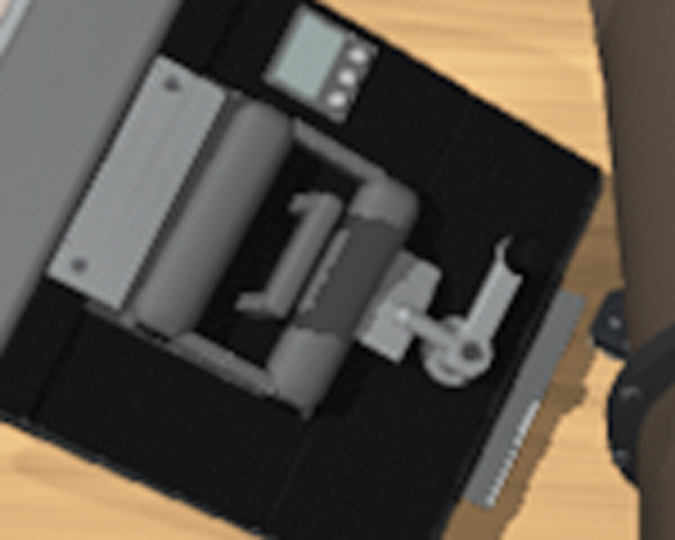

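Run:
```python
import cv2
a=cv2.imread("pics/top23.png")[170:235,180:260];b=cv2.imread("pics/scene23.png")[160:215,310:380]
cv2.imwrite("pics/a24.png",cv2.resize(a,None,fx=9,fy=9,interpolation=2));cv2.imwrite("pics/b24.png",cv2.resize(b,None,fx=10,fy=10,interpolation=2))
```

```text
(no output)
```

View pics/a24.png

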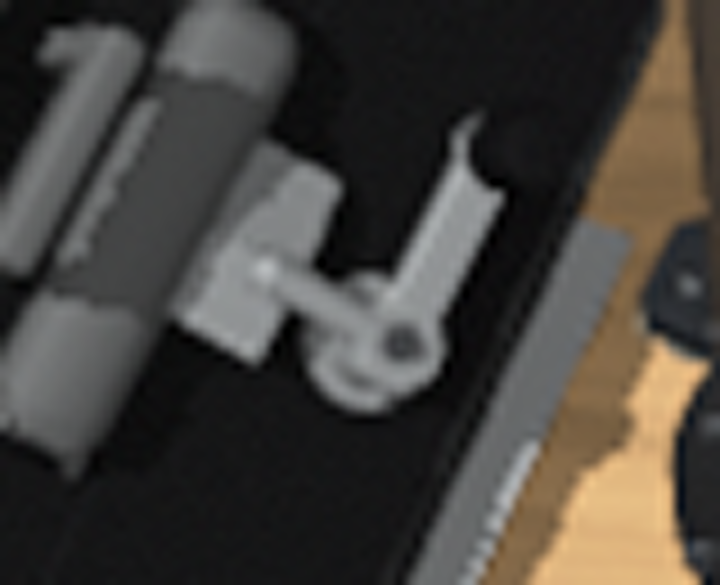

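View pics/b24.png

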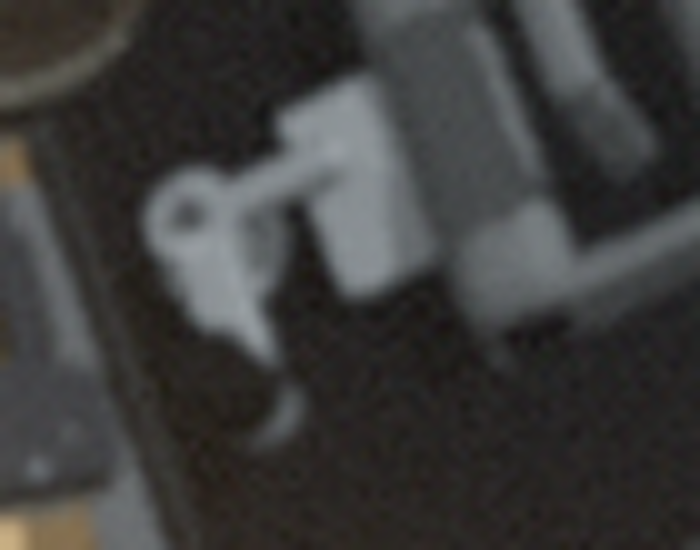

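```bash
cat > lev.py <<'E'
import sys
from path import *
def draw(topf,scf,tag,angs=(1.35,1.571)):
    for cam,fn,(x0,y0,w,h,k),b in (('t',topf,(180,170,80,65,9),(-.5,-.4)),('s',scf,(310,160,70,55,10),(-.8,.2))):
        f=cv2.resize(cv2.imread(fn)[y0:y0+h,x0:x0+w],None,fx=k,fy=k,interpolation=2)
        for a,col in zip(angs,((0,0,255),(0,255,0),(255,0,0))):
            d=np.array([-np.cos(a),-np.sin(a)]);n=np.array([-d[1],d[0]]);c=np.array([-118,0])
            def pts(P,z): 
                u=proj(cam,[o+B@np.array([*p,z])/1000 for p in P])-b
                return ((u-[x0,y0]+.5)*k).astype(int).reshape(-1,1,2)
            arm=[c+d*14+n*8,c+d*62+n*8,c+d*62-n*8,c+d*14-n*8]
            cv2.polylines(f,[pts(arm,40)],True,col,1)
            cv2.polylines(f,[pts([c+d*62+12*np.array([np.cos(t),np.sin(t)]) for t in np.linspace(0,6.28,30)],74)],True,col,1)
            cv2.polylines(f,[pts([c,c+n*48],40)],False,col,1)
            cv2.polylines(f,[pts([c+14*np.array([np.cos(t),np.sin(t)]) for t in np.linspace(0,6.28,30)],40)],True,(255,255,0),1)
        cv2.imwrite(f'pics/lev{tag}_{cam}.png',f)
draw(*sys.argv[1:4])
E
python3 lev.py pics/top23.png pics/scene23.png 23
```

```text
(no output)
```

View pics/lev23_t.png

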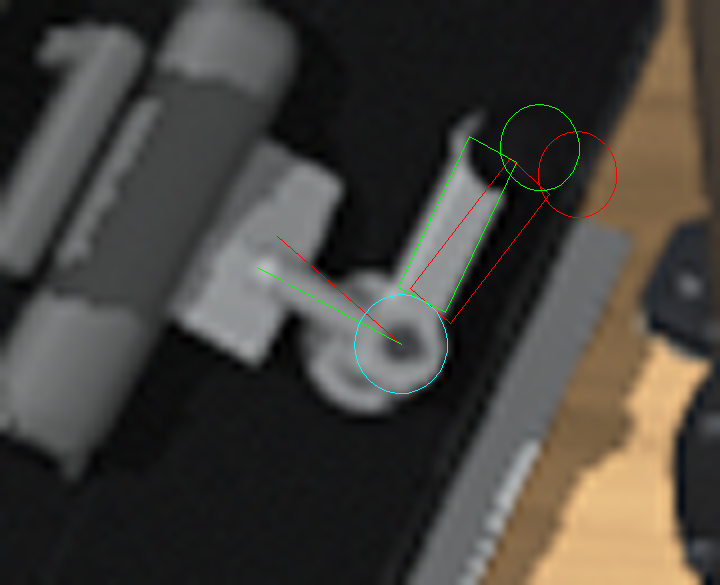

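View pics/lev23_s.png

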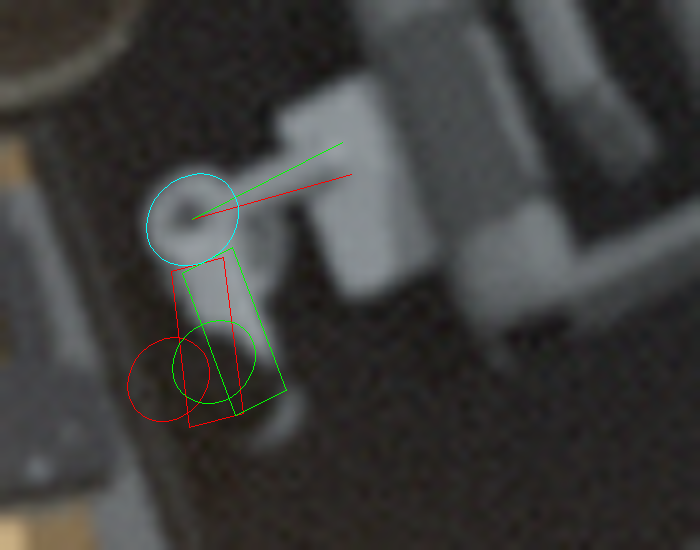

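Run:
```python
import cv2
a=cv2.imread("pics/top23.png")[140:230,120:235];b=cv2.imread("pics/scene23.png")[125:210,320:420]
cv2.imwrite("pics/a25.png",cv2.resize(a,None,fx=6.5,fy=6.5,interpolation=2));cv2.imwrite("pics/b25.png",cv2.resize(b,None,fx=7,fy=7,interpolation=2))
```

```text
(no output)
```

View pics/a25.png

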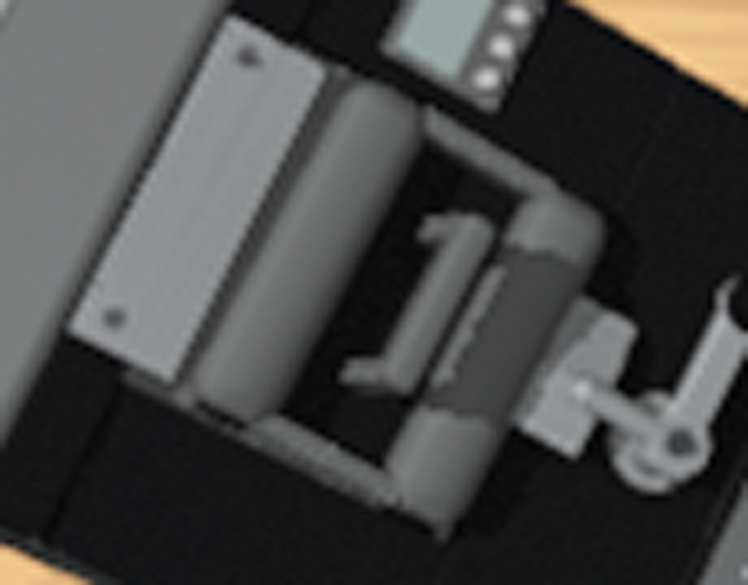

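View pics/b25.png

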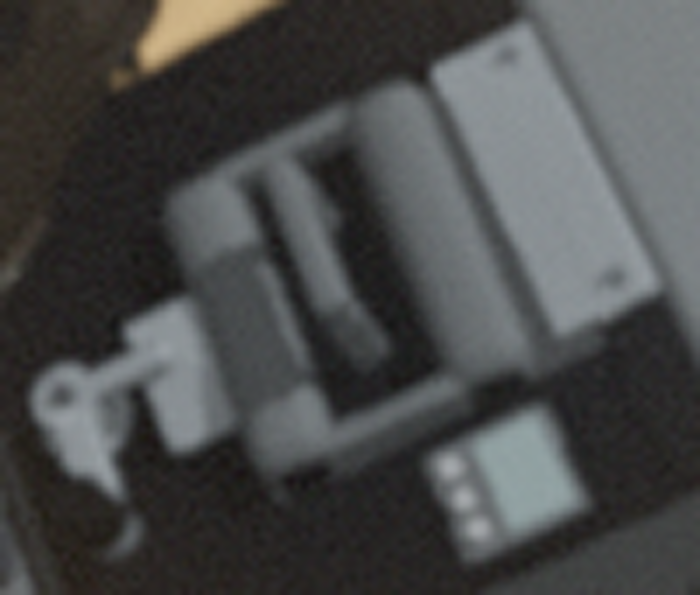

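Run:
```python
from seat import *
ta=lambda x,y:np.array(((x+.5)/6.5-.5+120,(y+.5)/6.5-.5+140));sa=lambda x,y:np.array(((x+.5)/7-.5+320,(y+.5)/7-.5+125))
seat([((-86,20,29),ta(577,458),sa(125,330)),((-86,-38,20.5),ta(637,329),sa(178,456)),((0,36,70),ta(390,390),sa(285,157)),((0,-36,70),ta(482,220),sa(343,305))])
```

```text
xyz [-2.3  0.8 -4. ] yaw,pitch,roll [-0.014  0.055 -0.003] res [ 0.1 -0.1  0.1 -0.3 -0.2 -0.4 -0.2 -0.3 -0.  -0.1 -0.9  0.2 -0.7 -0.4
 -0.4  0.3]
tongue tip bottom [76.  -0.3 -0.3] front bottom edge [-60.2   1.6  -0.8] rear bottom [55.6 -0.  -7.2] handle [ 1.   1.  55.9] catch [-86.5   2.1  29.7]
```

```bash
python3 g.py 0.578 0.0 0.115 68.5
python3 -m inch '[[[1,5,0,15,0],[1,5,0,20,0],[1,5,0,20,0],[1,0,0,15,0],[1,0,0,10,0],[1,0,0,0,0],[1,0,0,0,0],[1,0,0,0,0]]]'
python3 g.py 0.578 0.0 0.115 68.5
```

```text
t 25.0 pos [ 0.5592 -0.0762  0.2234] F [-0.3  0.2 -0.4] T [ 0.03 -0.28 -0.01] w 0.501 yaw 68.19 zax [-0.18  -0.063 -0.982] q [ 0.23  0.48 -0.34  1.55  0.21  1.33 -0.55]
tool shift mm [90.8  3.3 98.2]
turn deg -0.31391229094720074
clock: 25.8
position: [0.5532, -0.0542, 0.1384]
ee_rot: [-2.543, -1.732, 0.277]
force: [0.6, -0.1, -0.5]
width: 0.004
t 25.8 pos [ 0.5532 -0.0542  0.1384] F [ 0.6 -0.1 -0.5] T [ 0.03 -0.3   0.06] w 0.004 yaw 69.01 zax [-0.177 -0.057 -0.983] q [ 0.2   0.54 -0.34  1.67  0.23  1.15 -0.61]
tool shift mm [61.8  6.  15.5]
turn deg 0.5050552423247154
```

```bash
python3 -m inch '[[[1,15,3,8,0.5],[1,15,3,8,0],[1,12,0,2,0],[1,0,0,0,0],[1,0,0,0,0]]]'
python3 g.py 0.578 0.0 0.115 68.5
python3 - <<'E'
from cell import eyes
import cv2
for n in("scene",):
    d=eyes.get_image(n)["frame"];cv2.imwrite("pics/b26.png",cv2.resize(d[100:230,260:420],None,fx=4.5,fy=4.5,interpolation=2))
E
```

```text
clock: 26.3
position: [0.5739, -0.0166, 0.1165]
ee_rot: [-2.554, -1.723, 0.272]
force: [-0.0, -0.1, 0.7]
width: 0.007
t 26.3 pos [ 0.5739 -0.0166  0.1165] F [-0.  -0.1  0.7] T [ 0.03 -0.31 -0.01] w 0.007 yaw 68.47 zax [-0.172 -0.057 -0.983] q [ 0.14  0.59 -0.34  1.65  0.24  1.13 -0.68]
tool shift mm [17.  -2.3 -0.2]
turn deg -0.029779176760484916
```

View pics/b26.png

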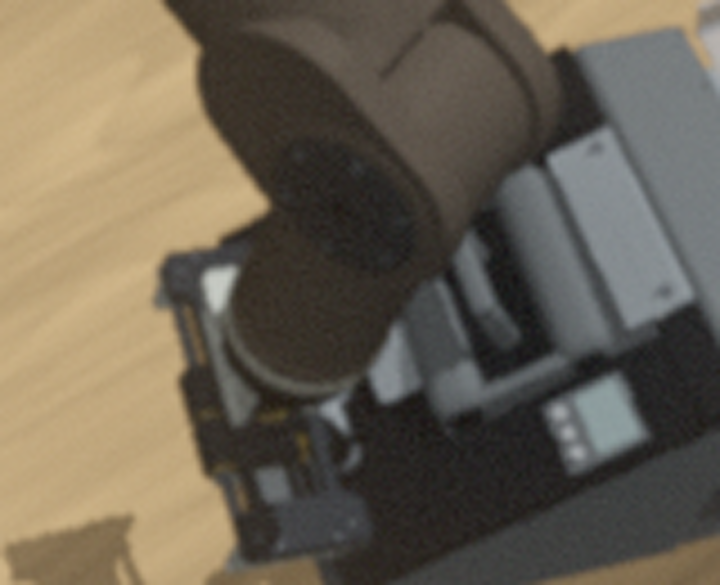

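```bash
python3 -m inch '[[[1,12,0,0,0],[1,12,0,0,0],[1,5,0,0,0],[1,0,0,0,0]]]'; python3 -m inch '[[[1,5,0,0,0],[1,5,0,0,0]]]' ; python3 g.py .5877 .0195 .115
```

```text
clock: 26.75
position: [0.5855, 0.012, 0.1137]
ee_rot: [-2.556, -1.722, 0.27]
force: [0.8, -0.5, 0.4]
width: 0.007
clock: 26.95
position: [0.5891, 0.0195, 0.1128]
ee_rot: [-2.558, -1.721, 0.273]
force: [-6.1, -11.7, 7.9]
width: 0.003
t 26.95 pos [0.5891 0.0195 0.1128] F [ -6.1 -11.7   7.9] T [-2.66  1.22  0.49] w 0.003 yaw 68.33 zax [-0.172 -0.06  -0.983] q [ 0.08  0.62 -0.34  1.61  0.24  1.14 -0.73]
tool shift mm [-0.7 -1.6 -1.9]
```

```bash
python3 -m inch '[[[1,6,0,-2,0]]]' ; python3 -m inch '[[[1,8,0,-3,0]]]';python3 -m inch '[[[1,8,0,-3,0]]]'; python3 g.py .5877 .0195 .115
```

```text
clock: 27.05
position: [0.5892, 0.0199, 0.1134]
ee_rot: [-2.562, -1.718, 0.288]
force: [-11.5, -21.8, -2.3]
width: 0.003
clock: 27.15
position: [0.589, 0.0199, 0.1138]
ee_rot: [-2.567, -1.713, 0.309]
force: [-10.4, -21.8, -6.5]
width: 0.005
clock: 27.25
position: [0.5888, 0.0195, 0.1139]
ee_rot: [-2.573, -1.707, 0.33]
force: [-9.5, -19.1, -4.2]
width: 0.0
t 27.25 pos [0.5888 0.0195 0.1139] F [ -9.5 -19.1  -4.2] T [-3.85  1.45  0.7 ] w 0.0 yaw 67.78 zax [-0.196 -0.087 -0.977] q [ 0.05  0.63 -0.33  1.58  0.25  1.18 -0.76]
tool shift mm [-0.6 -1.1 -0.9]
```

```bash
python3 -m inch '[[[1,-10,0,0,0],[1,-25,0,0,0],[1,-25,0,0,0],[1,-20,0,-20,0],[1,-20,0,-30,0],[1,-20,0,-40,0],[1,-20,0,-30,0],[1,-20,0,0,0],[1,-20,0,0,0],[1,0,0,0,0]]]'; python3 -m inch '[[[1,-30,0,0,0],[1,-40,0,0,0],[1,-40,0,0,0],[1,-30,0,0,0],[1,0,0,0,0],[1,0,0,0,0]]]'; python3 g.py
python3 - <<'E'
from cell import eyes
import cv2
for n in("scene","top"):
    d=eyes.get_image(n);cv2.imwrite(f"pics/{n}30.png",d["frame"])
E
python3 lev.py pics/top30.png pics/scene30.png 30
```

```text
clock: 28.25
position: [0.5431, -0.1419, 0.2652]
ee_rot: [-2.575, -1.705, 0.328]
force: [-0.2, -0.8, 0.5]
width: 0.003
clock: 28.85
position: [0.4914, -0.2686, 0.2862]
ee_rot: [-2.569, -1.712, 0.319]
force: [0.5, 0.9, 0.3]
width: 0.001
t 28.85 pos [ 0.4914 -0.2686  0.2862] F [0.5 0.9 0.3] T [ 0.12 -0.34 -0.02] w 0.001 yaw 67.98 zax [-0.191 -0.082 -0.978] q [ 0.5   0.39 -0.27  1.52  0.23  1.42 -0.21]
```

View pics/lev30_t.png

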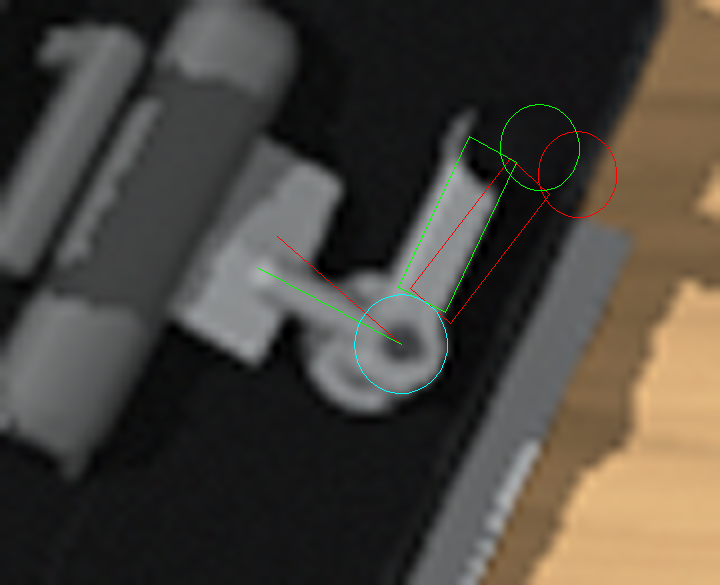

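View pics/scene30.png

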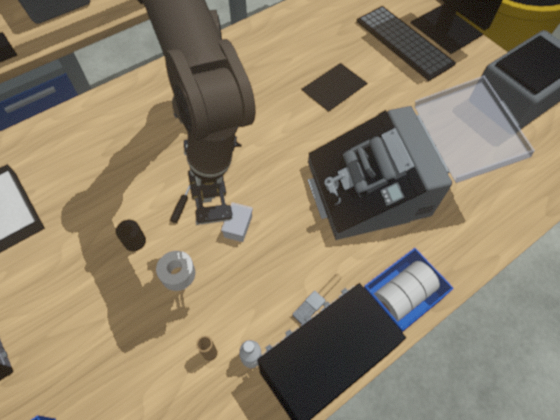

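View pics/top30.png

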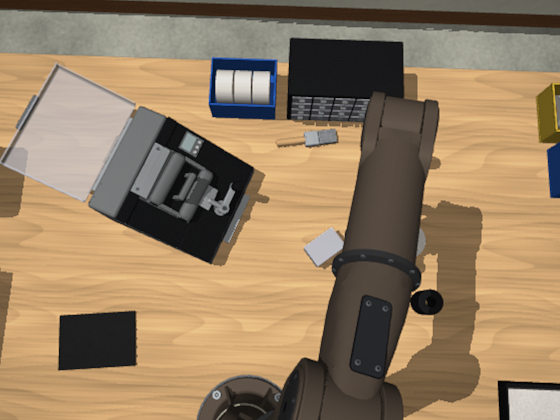

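The top view now shows the lever arm lying on the outline drawn for 1.571, with its nose on the catch plate. The card box (325,248) and label roll are where they were, and the arm is clear of everything.

```bash
python3 -c "
from cell import workorder
print(workorder.sign_off())"
```

```text
the job is handed in; nothing more can be done
None
```

The cassette is in the bay with its tongue under the lip, and the cam lever is at its stop. I handed the job in at about 29 s of the 64 s allowed, with the gripper empty and well clear of everything.

- **Loading:** I held the cassette by the ends of its handle so that it could tilt, hooked the tongue level under the lip, and lowered the front. The first lowering failed: the front edge came to rest on the deck, about 5 mm too far forward. I gripped it again, slid it rearwards and lowered it once more. The cameras then put its front about 4 mm up, with the catch at 35 mm, as expected with the cassette resting on the plungers.
- **Locking:** I turned the lever by its knob. Near the end I pushed hard against what proved to be the stop, and the wrist force reached about 70 N (limit 120 N). The gripper was also left leaning by about 11°. I then let go and pushed the knob again with closed fingers; at about 22 N the fingers moved no further.
- **Last checks:**
  - **Lever:** it matches the 1.571 outline to within about 0.03 rad.
  - **Catch:** it measured 29.7 mm against 29 mm when fully locked. I took that reading before the second push and did not repeat it.
  - **Tongue:** its tip is about 10 mm behind the lip's edge. The camera fit tilts the cassette about 3° and puts its rear a few millimetres below the bay floor, which cannot be real. I take that as fit error.
  - **Card box and label roll:** they have not visibly moved. The roll was checked in the scene view, as the arm mostly hid it from above.

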